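# Cap and lock a centrifuge bucket

## Robot

A 6-joint arm with a two-finger parallel gripper is mounted at the origin on the work surface. World frame = base frame: x ahead of the robot, y to its left, z up, the work surface at z = 0. Lengths are in mm, angles in rad, forces in N, time in s.
With the tool pointing down it reaches from about 250 to 775 mm from the base axis. Payload 4 kg.
Tool frame: the origin (TCP) lies between the finger pads; the fingertips stand 22 mm ahead of it and the grasp point (between the pads) lies 3 mm ahead of it (env.nose_length is the distance from the TCP to the fingertips, in mm); z points along the fingers, x is the direction in which the jaws open and shut, and the axes are right-handed (so a half turn about z gives the same grasp; the last joint's range is limited). The gripper opens to 85 mm and grips with 20 to 120 N. Pads are 22 mm wide; open, the fingers measure 114 mm over their backs; the gripper's body (76 mm by 85 mm) begins 54 mm behind the grasp point. The pads swing forward as they close: fully open they stand 13 mm farther back than shut.
Start: joints at [1.064, 0.087, 1.371, -0, 1.684, -0.103], TCP at [216.113, 505.777, 253.341] pointing down, gripper open.
Joint ranges: [-3.1, 3.1], [-0.76, 2.03], [0.27, 2.55], [-1.08, 4.22], [0.17, 2.65], [-2.57, 2.57]. Speed limits (rad/s): [2.79, 2.79, 3.14, 3.14, 3.14, 3.14].

## Interface

Orientations are given as a rotation vector (axis times angle).
In Python, from station import env gives the robot as it stands. The module is installed in compiled form; this text tells all that it offers.
- The arm moves only by the tool step_arm, never from a script. Its argument "steps" is one flat list of numbers, 7 for each row, row after row: the opening, from 0 (shut) to 1 (fully open), then the shift along the world's x, y, z in mm, then the turn, a rotation vector about the world's x, y, z in degrees. In form: [gripper, dx, dy, dz, wx, wy, wz, gripper, dx, dy, dz, wx, wy, wz, ...]. A call has 1 to 10 rows; each row shifts and turns the commanded pose from where the row before left it; what a row does not reach is not made up. A row lasts 1/12 s, in which the tool goes at most 41.7 mm and 7.16 degrees, less where a joint would pass 70% of its speed; a pose out of reach is approached as far as the arm can. A call is refused whole if a number of a shift passes 41.7 or a number of a turn 7.16, either way. A call with a gripper value outside its range is refused whole. The fingers move at their own pace and stop on an object; "grip_force" is the grip in N (left out, the last holds). Time passes only in rows, so rows that do not move let the fingers close. It gives the time, the measured TCP pose, the force and the opening at its end, in the units of the state.
- env.state(): the state, without advancing time (a new reading comes with each control period).
- env.camera(name): name is "scene" or "side" or "wrist"; returns a dict with "frame" (420x560x3 uint8, blue, green, red), "fov_y" (degrees; the focal length in pixels is half the picture's height over the tangent of half this angle, whatever the lens; pixels are square), "cx", "cy" (the principal point, pixels), "origin" and "rotation" of the camera in the world. Camera axes: x right, y down, z forward; pixel columns grow to the right and rows downward; lengths in mm; the calibration is good to about 2 mm. The wrist camera is an equidistant fisheye: a pixel r from the principal point sees the ray r / f radians off the axis. A picture is of the moment at which its call begins. There is no depth.
- env.hand_in(): hands the job in, once; it reports no verdict.
The state is a dict: "time_s": time; "q": joint angles; "joint_velocities": joint speeds; "joint_efforts": joint torques, N m; "tcp_pos": TCP position; "ee_rot": TCP orientation; "ft_force": force on the tool from outside, world axes, zero at the start; "wrist_torque": the same for the moment, N m; "gripper_width": finger opening in mm.
Only numpy, scipy, OpenCV 4.12 (cv2) and the standard library are available. Lean on these libraries where they do the work, as an engineer would, in place of code of your own. Each camera call takes 0.05 s, during which the arm holds its last target.

## Task

Close the loaded centrifuge bucket: take the cap with the wing handle out of the drying rack, lay it squarely on the bucket, wing up, and let go of it. Then take it by the wing, press it right down against the springy seal and, keeping it pressed so that nothing is forced, turn the wing clockwise a quarter turn to its stop; let it spring up into its locked place and let go. Leave the plain lid, marker, timer and tip box where they are.

Things in the scene. Friction and masses are not known exactly. Their poses are not given: they have to be found in the camera images.
- cap: Sealing cap, light grey plate 98 x 64 x 10 mm with straight edges, 0.2 kg, wing handle on top. Origin: centre of the plate's underside; x along the 98 mm, z out of the wing side. Starts in one of the rack's two places on a short edge (x upward), leaning back 20 degrees on two wires, wing side away from the robot. Under it a spigot 81 x 45 mm, 7 mm deep (last 3 mm 77 x 41). Fits either way round.
- wing_grip (a point): Middle of the cap's wing handle, a grey bar 46 mm long and 12 mm thick, standing 4 to 24 mm above the plate's top; the point lies on the turning axis, 14 mm above the plate's top. x along the bar, z along the axis, out of the cap.
- tongue (a point): Centre of the steel tongue under the cap, 44 x 10 x 5 mm, parallel to the wing and turning with it; its upper face is 17 mm below the plate's underside. x along it.
- wing (a joint): Turn of wing and tongue (rad), growing clockwise seen from above. Starts at 0 to 0.25, bar about along the cap's length; stop at 1.5, bar across. Friction 0.04 N m. From about 0.5 the tongue passes under the bucket's lips, freely while the cap is held pressed within 1.5 mm of the rim; higher, it butts against them and is not to be forced. At 1.43 to 1.5, let up, the cap springs up 2 mm and the tongue is caught: locked.
- bucket_rim (a point): Centre of the hard upper rim of the bucket, 110 mm above the bench; z up, x along its length. Fixed rectangular aluminium bucket 96 x 58 mm outside, opening 85 x 49 mm, two lips inside on the long walls, in a grey stand 124 x 92 mm at the foot. Bosses on the long sides begin 38 mm below the rim.
- seal_top (a point): Centre of the top of the unloaded black rubber seal, 6 mm above the rim all round. It sinks under load, 3.5 N per mm, to the hard rim at 21 N. The cap's underside rests about 5.5 mm above the rim when laid on, 0 when pressed home, about 3.5 when locked.
- rack: Fixed steel wire drying rack, 224 mm wide (y), 95 mm deep; two leaning places for lids, 72 mm to either side of its origin. Origin on the bench, x away from the robot; the lids lean back towards the robot. The two wires behind a lid are 53 mm apart; lids' origins stand 72 mm above the bench, their tops about 120 mm.
- plain_lid: Plain splash lid in the rack's other place: plate, spigot and axes like the cap's, but no wing or tongue. Leave it there.
- marker: White marker pen with black cap, 143 mm long, 15 mm thick, lying on the bench between rack and bucket. Leave alone.
- timer: White bench timer, 45 x 64 x 14 mm, lying on the bench. Leave alone.
- tip_box: Blue pipette tip box with clear lid, 122 x 84 x 66 mm, at the back. Leave alone.

How it is judged (in metres and radians):
On the way, in this order (a step that is already met when the one before it is completed fails the run):
1. the cap lies home on the bucket's seal, wing up and unlocked, and is let go (z of cap in the frame of bucket_rim between -0.003 and 0.0075 m and horizontal distance between cap and bucket_rim below 0.005 m and angle between the x axis of cap and the x axis of bucket_rim, either way round below 0.12 rad and angle between cap's own z axis and vertical below 0.05 rad and contact force between the fingers and cap below 0.2 N and value of joint wing below 0.5 rad), for 0.2 s.
2. the wing is turned to its locked end (z of cap in the frame of bucket_rim between -0.003 and 0.0075 m and horizontal distance between cap and bucket_rim below 0.005 m and angle between the x axis of cap and the x axis of bucket_rim, either way round below 0.12 rad and angle between cap's own z axis and vertical below 0.05 rad and value of joint wing above 1.4 rad), for 0.2 s.
At the end, for the whole second after the job is handed in: The cap lies level and square on the bucket (within 5 mm and 0.12 rad), its underside 2.2 to 5.0 mm above the rim, its wing turned to the locked end (over 1.4 rad) and caught there, let go and at rest (z of cap in the frame of bucket_rim between 0.0022 and 0.005 m and horizontal distance between cap and bucket_rim below 0.005 m and angle between the x axis of cap and the x axis of bucket_rim, either way round below 0.12 rad and angle between cap's own z axis and vertical below 0.05 rad and value of joint wing above 1.4 rad and contact force between the fingers and cap below 0.2 N and linear speed of cap below 0.01 m/s); the robot touches nothing.
It fails at once if the wing is forced round against the lips while the cap is not pressed down (over 2.8 mm above the rim) (distance between cap and bucket_rim below 0.012 m and value of joint wing between 0.66 and 1.3 rad and z of cap in the frame of bucket_rim above 0.0028 m).
It fails at once if the plain lid or another bystander is shifted by more than 3 cm (distance of any of plain_lid, marker, timer, tip_box from where it was at the start of the episode above 0.03 m).
It also fails if it takes over 69 s, if anything falls off the work surface, if the arm or the gripper's body presses on something with over 40 N, if the wrist force passes 120 N, or if a joint passes its speed limit or range.

## Working session

There is one attempt and no reset: what is moved stays moved. The work goes in short steps, Python scripts to look and compute and a tool call to move; the robot and the scene stay as the last step left them, time stands still between calls to the robot, and variables do not carry over. Pictures are saved under pics/ and viewed, and the job is handed in when it is done.

Besides the shell and the picture viewer there is one more tool, called after "Call:" as name(argument=value, ...) on one line, values as JSON. step_arm: Moves the arm, as the interface text tells. Its arguments: {"type":"object","properties":{"steps":{"type":"array"},"grip_force":{"type":"number"}},"required":["steps"]}

```bash
mkdir -p pics; ls
cat > h.py <<'E'
import numpy as np, cv2
from station import env
from scipy.spatial.transform import Rotation as R
def shot(name,fn):
    c=env.camera(name); cv2.imwrite('pics/'+fn,c['frame'])
    np.savez('pics/'+fn[:-4]+'.npz',**{k:np.array(v) for k,v in c.items()}); return c
def load(fn):
    d=np.load('pics/'+fn+'.npz'); return {k:d[k] for k in d}
def rotm(c):
    r=np.array(c['rotation'],float); return r if r.shape==(3,3) else R.from_rotvec(r).as_matrix()
def foc(c): return c['frame'].shape[0]/2/np.tan(np.radians(float(c['fov_y']))/2)
def ray(c,u,v,fish=False):
    f=foc(c); x=(u-c['cx'])/f; y=(v-c['cy'])/f
    if fish:
        r=np.hypot(x,y); s=np.sin(r)/r if r>1e-9 else 1; d=np.array([x*s,y*s,np.cos(r)])
    else: d=np.array([x,y,1.])
    return np.array(c['origin'],float), rotm(c)@(d/np.linalg.norm(d))
def onz(c,u,v,z,fish=False):
    o,d=ray(c,u,v,fish); return o+d*(z-o[2])/d[2]
def tri(rs):
    A=0;b=0
    for o,d in rs:
        P=np.eye(3)-np.outer(d,d); A=A+P; b=b+P@o
    p=np.linalg.solve(A,b); return p,[np.linalg.norm((np.eye(3)-np.outer(d,d))@(p-o)) for o,d in rs]
def proj(c,p,fish=False):
    q=rotm(c).T@(np.array(p,float)-np.array(c['origin'],float)); f=foc(c)
    if fish:
        n=np.hypot(q[0],q[1]); t=np.arctan2(n,q[2]); return c['cx']+f*t*q[0]/n, c['cy']+f*t*q[1]/n
    return c['cx']+f*q[0]/q[2], c['cy']+f*q[1]/q[2]
E
python3 - <<'E'
from h import *
for n in ('scene','side','wrist'):
    c=shot(n,n+'0.png'); print(n,c['fov_y'],c['cx'],c['cy'],c['origin'],np.round(rotm(c),3).tolist())
print(env.state(), env.nose_length)
E
```

```text
pics
scene 49.91185019667956 276.40884831295335 213.35638194571087 [1320.54574952   33.6017681   592.17941259] [[-0.01, 0.545, -0.839], [1.0, -0.002, -0.014], [-0.01, -0.839, -0.545]]
side 55.336371028144804 279.3249101954505 202.62225245201688 [581.10598408 667.88405105 609.41823548] [[-0.999, -0.025, 0.039], [-0.046, 0.62, -0.783], [-0.005, -0.784, -0.621]]
wrist 65.70646984690485 282.55773254383075 209.6301680586781 [148.14231072 535.7053714  371.69067518] [[0.394, 0.88, 0.266], [0.919, -0.377, -0.114], [-0.0, 0.289, -0.957]]
{'time_s': 0.15, 'q': array([ 1.06389006e+00,  8.78518516e-02,  1.37191137e+00,  4.30387348e-06,
        1.68361004e+00, -1.03117332e-01]), 'joint_velocities': array([-0.00068376, -0.00099076, -0.00760439,  0.00095353, -0.00080707,
        0.0002622 ]), 'joint_efforts': array([ 1.23097383e-03, -3.52373600e+01, -3.13678944e+01, -1.61476901e-04,
        8.05938238e-03, -3.45408762e-05]), 'tcp_pos': array([215.94286005, 505.46277135, 252.36939871]), 'ee_rot': array([ 2.62109182e+00,  1.73041332e+00, -2.48286785e-03]), 'ft_force': array([ 0.86422358, -0.97822357,  0.15664429]), 'wrist_torque': array([ 0.03783328, -0.00837081,  0.00811526]), 'gripper_width': 85.01131734587155} 22.0
```

View pics/scene0.png

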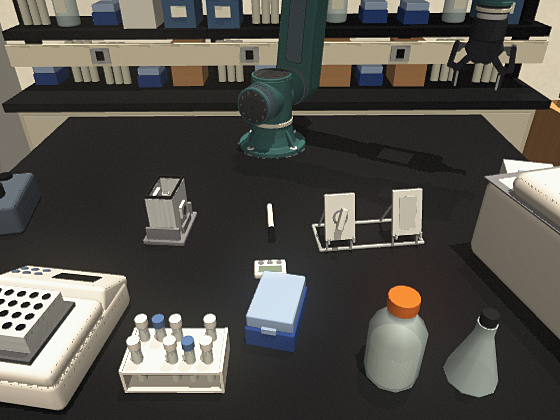

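View pics/side0.png

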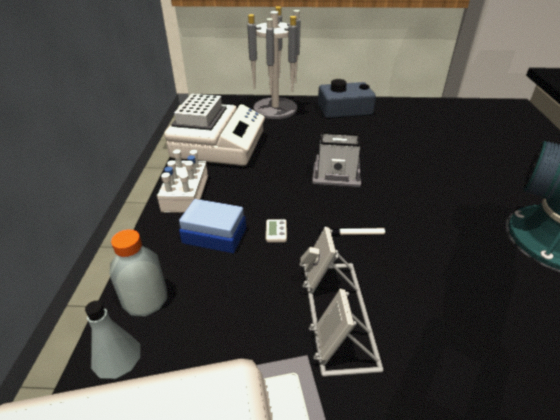

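View pics/wrist0.png

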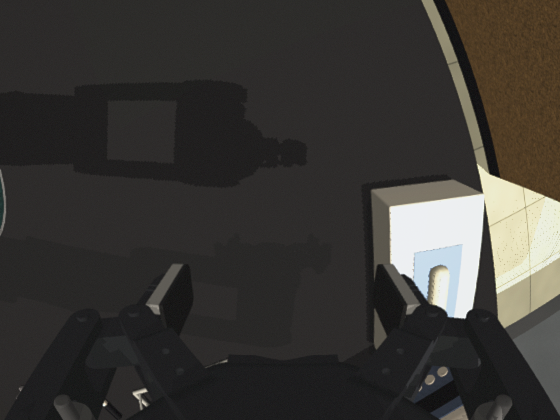

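Run:
```python
from h import *
a=cv2.imread('pics/scene0.png');b=cv2.imread('pics/side0.png')
cv2.imwrite('pics/s_rack.png',cv2.resize(a[175:260,300:440],None,fx=5,fy=5,interpolation=cv2.INTER_CUBIC))
cv2.imwrite('pics/s_buck.png',cv2.resize(a[165:255,130:210],None,fx=6,fy=6,interpolation=cv2.INTER_CUBIC))
cv2.imwrite('pics/d_rack.png',cv2.resize(b[220:380,290:390],None,fx=3.7,fy=3.7,interpolation=cv2.INTER_CUBIC))
cv2.imwrite('pics/d_buck.png',cv2.resize(b[125:195,300:375],None,fx=8,fy=8,interpolation=cv2.INTER_CUBIC))
```

```text
(no output)
```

View pics/s_rack.png

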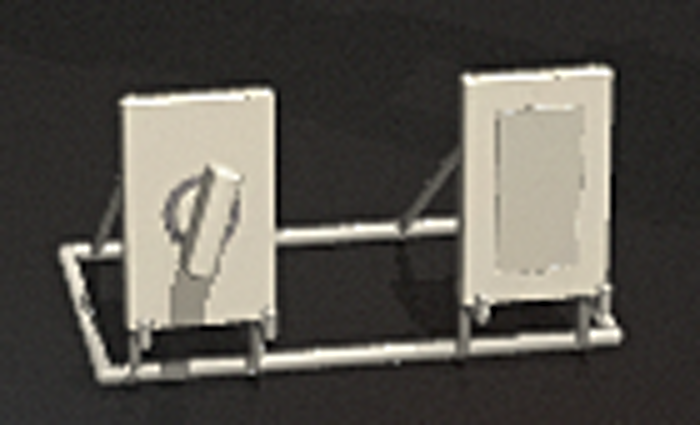

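View pics/s_buck.png

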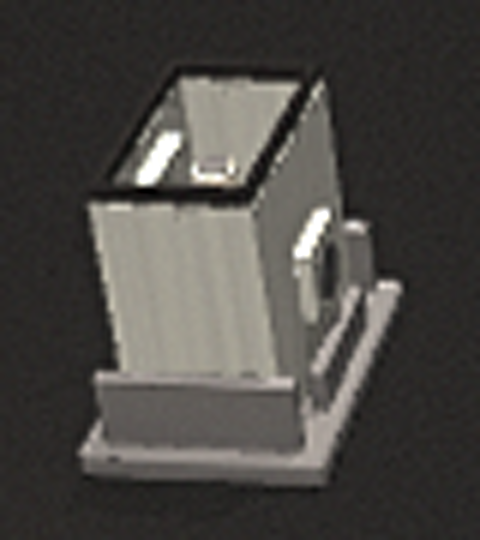

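View pics/d_rack.png

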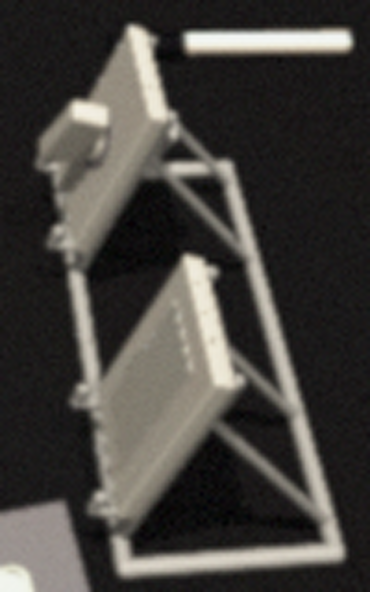

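View pics/d_buck.png

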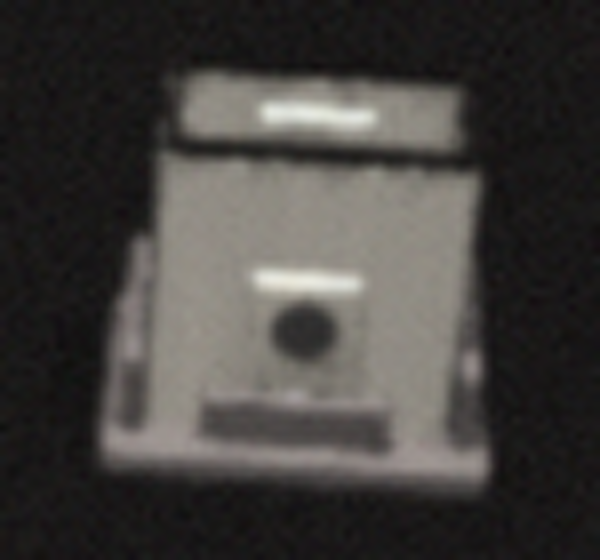

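Run:
```python
from h import *
s=load('scene0'); d=load('side0')
def pt(a,b):
    p,r=tri([ray(s,*a),ray(d,*b)]); return p.round(1),np.round(r,1)
S=lambda x,y:(300+x/5,175+y/5); D=lambda x,y:(290+x/3.7,220+y/3.7)
print('cap top low-y',pt(S(122,102),D(130,28)))
print('cap top hi-y',pt(S(273,96),D(155,122)))
print('cap bot hi-y',pt(S(272,322),D(80,266)))
print('lid top low-y',pt(S(463,82),D(188,260)))
print('lid top hi-y',pt(S(612,73),D(222,388)))
print('wing top end',pt(S(225,167),D(88,103)))
B=lambda x,y:(130+x/6,165+y/6)
q=[onz(s,*B(*p),116) for p in [(178,68),(325,70),(250,200),(88,198)]]
for x in q: print(x.round(1))
print('c',np.mean(q,0))
E_=lambda x,y:(300+x/8,125+y/8)
for p in [(160,150),(482,168),(175,75),(465,85)]: print('side', onz(d,*E_(*p),116).round(1))
print('rack base', [onz(s,*S(*p),4).round(1) for p in [(103,375),(617,336),(65,248)]])
print('marker',[onz(d,*p,7).round(1) for p in [(331,230),(385,231)]])
```

```text
cap top low-y (array([524.9, 119. , 119.1]), array([0., 0.]))
cap top hi-y (array([516.2, 181.7, 117. ]), array([0.4, 0.4]))
cap bot hi-y (array([545.5, 186.7,  21.2]), array([1.4, 1.4]))
lid top low-y (array([506.9, 261.9, 117.6]), array([0.1, 0.1]))
lid top hi-y (array([499. , 325. , 117.9]), array([0.9, 0.9]))
wing top end (array([546.7, 158.5, 103.1]), array([2., 2.]))
[ 434.4 -240.6  116. ]
[ 436.4 -185.4  116. ]
[ 529.6 -194.1  116. ]
[ 528.  -250.2  116. ]
c [ 482.13113829 -217.58544497  116.        ]
side [ 523.9 -189.7  116. ]
side [ 427.3 -182.7  116. ]
side [ 517.6 -236.9  116. ]
side [ 426.9 -233.9  116. ]
rack base [array([558. , 113.9,   4. ]), array([530.9, 338.4,   4. ]), array([462.6, 103.2,   4. ])]
marker [array([499.4,   1.1,   7. ]), array([379.9,  -0.5,   7. ])]
```

```bash
cat >> h.py <<'E'
def tool(yaw,ang,flip=1):
    y=np.radians(yaw);a=np.radians(ang)
    rx=np.array([np.cos(y),np.sin(y),0]); ry=np.array([-np.sin(y),np.cos(y),0])
    z=np.cos(a)*rx+np.sin(a)*np.array([0,0,1]); x=flip*ry
    return np.column_stack([x,np.cross(z,x),z])
def delta(Rt,pt,st=None):
    st=st or env.state()
    R0=R.from_rotvec(st['ee_rot']).as_matrix()
    rv=np.degrees(R.from_matrix(Rt@R0.T).as_rotvec())
    print('tcp',np.round(st['tcp_pos'],1),'q',np.round(st['q'],2),'dp',np.round(np.array(pt)-st['tcp_pos'],1),'rot',rv.round(1),'|rot|',np.linalg.norm(rv).round(1))
    return rv
def capframe(yaw=7.1):
    y=np.radians(yaw);c,s=np.cos(np.radians(20)),np.sin(np.radians(20))
    rx=np.array([np.cos(y),np.sin(y),0]);k=np.array([0,0,1])
    z=c*rx+s*k;x=-s*rx+c*k; return np.column_stack([x,np.cross(z,x),z])
E
python3 - <<'E'
from h import *
st=env.state(); print(R.from_rotvec(st['ee_rot']).as_matrix().round(3))
C=capframe(); o=np.array([527.5,151.2,71])
g=o+C@[12,0,5]
for f in (1,-1):
    T=tool(7.1,-120,f); print(f); delta(T,g-3*T[:,2]-120*T[:,2]); delta(T,g-3*T[:,2])
print(g)
E
```

```text
[[ 0.393  0.92  -0.001]
 [ 0.92  -0.393 -0.002]
 [-0.002 -0.    -1.   ]]
1
tcp [215.9 505.5 252.4] q [ 1.06  0.09  1.37  0.    1.68 -0.1 ] dp [ 373.2 -346.6  -61.9] rot [ 4.3 30.  29.5] |rot| 42.3
tcp [215.9 505.5 252.4] q [ 1.06  0.09  1.37  0.    1.68 -0.1 ] dp [ 313.6 -354.  -165.8] rot [ 4.3 30.  29.5] |rot| 42.3
-1
tcp [215.9 505.5 252.4] q [ 1.06  0.09  1.37  0.    1.68 -0.1 ] dp [ 373.2 -346.6  -61.9] rot [ -40.     5.5 -145.3] |rot| 150.8
tcp [215.9 505.5 252.4] q [ 1.06  0.09  1.37  0.    1.68 -0.1 ] dp [ 313.6 -354.  -165.8] rot [ -40.     5.5 -145.3] |rot| 150.8
[528.08966486 151.27344664  83.98641217]
```

Call:
step_arm(steps=[1,26,-25,0,0.6,4.3,4.2,1,26,-25,0,0.6,4.3,4.2,1,26,-25,0,0.6,4.3,4.2,1,26,-25,0,0.6,4.3,4.2,1,26,-25,0,0.6,4.3,4.2,1,26,-25,0,0.6,4.3,4.2,1,26,-25,0,0.7,4.2,4.3,1,26,-25,0,0,0,0,1,26,-25,0,0,0,0,1,26,-25,0,0,0,0])

```text
time_s: 0.98
tcp_pos: [477.4, 254.2, 252.2]
ee_rot: [-1.816, -2.054, 0.551]
ft_force: [1.0, -0.2, 0.2]
gripper_width: 85.3
```

Call:
step_arm(steps=[1,26,-25,-10,0,0,0,1,26,-25,-10,0,0,0,1,25,-20,-15,0,0,0,1,20,-20,-10,0,0,0,1,0,0,0,0,0,0,1,0,0,0,0,0,0])

```text
time_s: 1.48
tcp_pos: [573.5, 164.4, 206.1]
ee_rot: [-1.816, -2.05, 0.552]
ft_force: [-0.3, 0.5, 0.7]
gripper_width: 85.3
```

Run:
```python
from h import *
C=capframe(); o=np.array([527.5,151.2,71])
g=o+C@[12,0,5]; T=tool(7.1,-120)
delta(T,g-3*T[:,2]-120*T[:,2]); delta(T,g-3*T[:,2])
for n in('wrist','side'): shot(n,n+'1.png')
```

```text
tcp [573.5 164.4 206.1] q [ 0.17  0.56  0.94  0.03  2.17 -1.51] dp [ 15.6  -5.5 -15.6] rot [-0.  -0.2  0.2] |rot| 0.3
tcp [573.5 164.4 206.1] q [ 0.17  0.56  0.94  0.03  2.17 -1.51] dp [ -43.9  -12.9 -119.5] rot [-0.  -0.2  0.2] |rot| 0.3
```

View pics/wrist1.png

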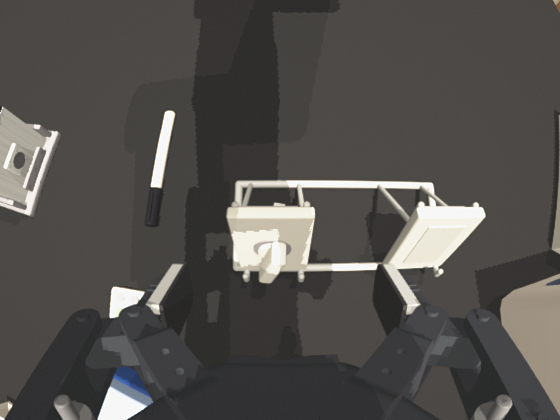

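View pics/side1.png

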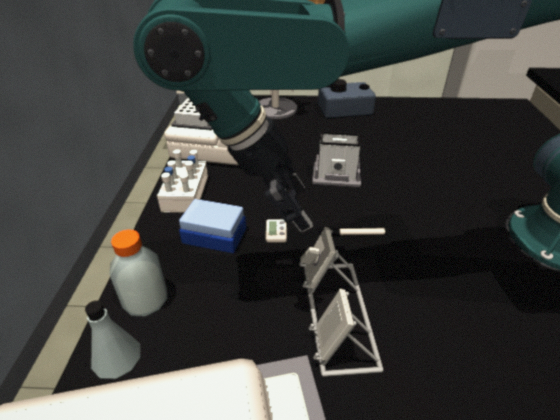

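Run:
```python
from h import *
w=load('wrist1');a=cv2.imread('pics/wrist1.png')
cv2.imwrite('pics/w1c.png',cv2.resize(a[170:290,210:340],None,fx=5,fy=5,interpolation=cv2.INTER_CUBIC))
for p in [(229,219),(314,219),(230,207),(314,207),(236,268),(311,266)]: print(p,onz(w,*p,120,True).round(1),onz(w,*p,30,True).round(1))
C=capframe(); o=np.array([527.5,151.2,71])
for q in [(49,32,10),(49,-32,10),(49,32,0),(49,-32,0),(-49,-32,10)]: print(q,(o+C@q).round(1),np.round(proj(w,o+C@q,True),1))
```

```text
(229, 219) [528.6 121.7 120. ] [512.1 104.6  30. ]
(314, 219) [521.3 182.1 120. ] [501.8 189.   30. ]
(230, 207) [519.8 121.1 120. ] [499.7 103.7  30. ]
(314, 207) [512.5 181.3 120. ] [489.6 187.8  30. ]
(236, 268) [562.6 131.8 120. ] [559.6 118.6  30. ]
(311, 266) [554.8 183.5 120. ] [548.7 190.9  30. ]
(49, 32, 10) [524.1 118.5 120.5] [225.6 212.3]
(49, -32, 10) [516.2 182.  120.5] [314.7 212. ]
(49, 32, 0) [514.8 117.4 117. ] [226.8 200.9]
(49, -32, 0) [506.9 180.9 117. ] [313.8 200.5]
(-49, -32, 10) [549.5 186.2  28.4] [306.  266.4]
```

View pics/w1c.png

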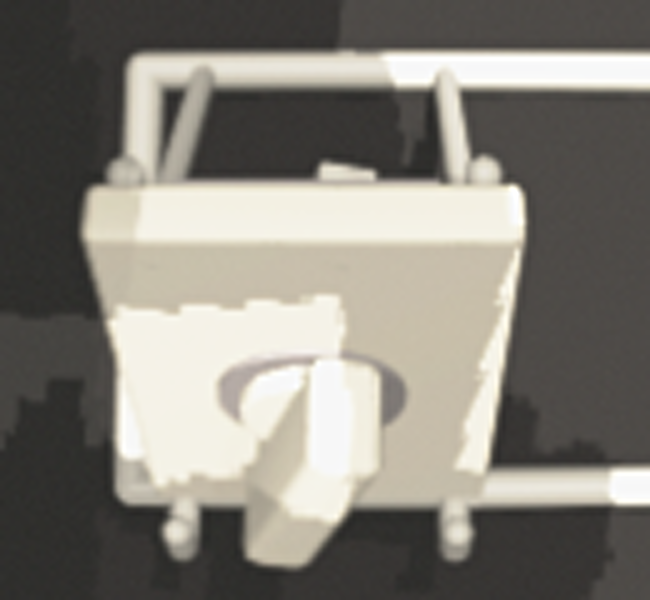

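```bash
cat >> h.py <<'E'
O=np.array([530,151.,71])
E
python3 - <<'E'
from h import *
C=capframe(); g=O+C@[12,0,5]; T=tool(7.1,-120)
delta(T,g-3*T[:,2]-110*T[:,2]); delta(T,g-3*T[:,2]); print(T[:,2])
E
```

```text
tcp [572.8 166.3 208.4] q [ 0.17  0.56  0.94  0.03  2.17 -1.51] dp [ 13.9  -8.2 -26.6] rot [-0.1  0.   0. ] |rot| 0.1
tcp [572.8 166.3 208.4] q [ 0.17  0.56  0.94  0.03  2.17 -1.51] dp [ -40.7  -15.  -121.8] rot [-0.1  0.   0. ] |rot| 0.1
[-0.49616597 -0.06180074 -0.8660254 ]
```

Call:
step_arm(steps=[1,7,-4,-13,0,0,0,1,7,-4,-14,0,0,0,1,-9,-1,-16,0,0,0,1,-9,-1,-16,0,0,0,1,-9,-1,-16,0,0,0,1,0,0,0,0,0,0,1,0,0,0,0,0,0])

```text
time_s: 2.17
tcp_pos: [559.2, 154.9, 131.7]
ee_rot: [-1.813, -2.054, 0.553]
ft_force: [-0.5, 1.1, 0.9]
gripper_width: 85.4
```

Run:
```python
from h import *
for n in('wrist','scene'): c=shot(n,n+'2.png')
a=np.hstack([cv2.imread('pics/wrist2.png')[150:400,150:430],cv2.resize(cv2.imread('pics/scene2.png')[130:260,290:440],(288,250))])
cv2.imwrite('pics/m2.png',cv2.resize(a,None,fx=1.4,fy=1.4))
```

```text
(no output)
```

View pics/m2.png

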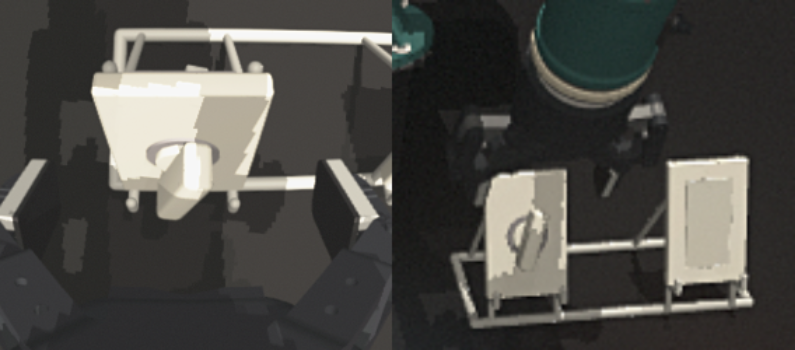

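Call:
step_arm(steps=[1,-9,-1,-16,0,0,0,1,-9,-1,-16,0,0,0,1,-9,-1,-16,0,0,0,1,0,0,0,0,0,0,1,0,0,0,0,0,0])

```text
time_s: 2.68
tcp_pos: [533.5, 151.9, 85.8]
ee_rot: [-1.816, -2.056, 0.549]
ft_force: [0.5, -0.2, 0.1]
gripper_width: 85.3
```

Run:
```python
from h import *
for n in('wrist','side'): c=shot(n,n+'3.png')
a=np.hstack([cv2.imread('pics/wrist3.png')[150:400,150:430],cv2.resize(cv2.imread('pics/side3.png')[180:330,260:400],(233,250))])
cv2.imwrite('pics/m3.png',cv2.resize(a,None,fx=1.5,fy=1.5))
delta(tool(7.1,-120),[532.1,151.3,86.6])
```

```text
tcp [534.7 152.   87.1] q [ 0.16  0.53  1.22  0.02  1.91 -1.53] dp [-2.6 -0.7 -0.5] rot [-0.1  0.3  0. ] |rot| 0.3
```

View pics/m3.png

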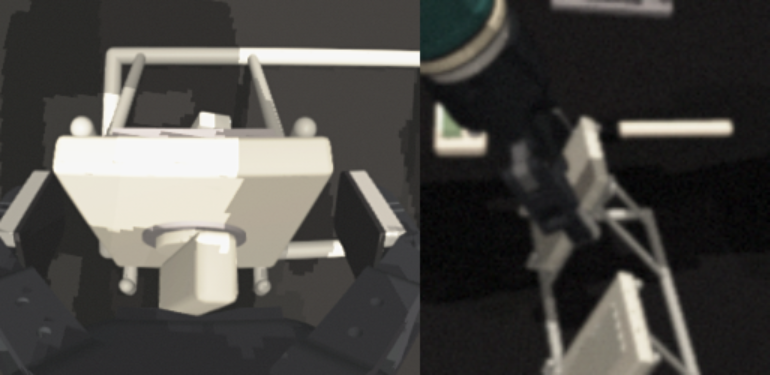

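Call:
step_arm(steps=[1,-3,-0.5,-4.5,0,0,0,1,0,0,0,0,0,0,0.6,0,0,0,0,0,0,0.6,0,0,0,0,0,0,0.6,0,0,0,0,0,0,0.6,0,0,0,0,0,0,0.6,0,0,0,0,0,0,0.6,0,0,0,0,0,0], grip_force=50)

```text
time_s: 3.45
tcp_pos: [530.6, 151.1, 81.5]
ee_rot: [-1.817, -2.057, 0.548]
ft_force: [1.4, -0.6, 3.9]
gripper_width: 63.2
```

Call:
step_arm(steps=[0.4,0,0,0,0,0,0,0.4,-2.5,-0.3,9,0,0,0,0.4,-2.5,-0.3,9,0,0,0,0.4,-2.5,-0.3,9,0,0,0,0.4,-2.5,-0.3,9,0,0,0,0.4,0,0,0,0,0,0])

```text
time_s: 3.95
tcp_pos: [520.1, 150.4, 119.0]
ee_rot: [-1.817, -2.057, 0.547]
ft_force: [0.1, 0.4, -0.7]
gripper_width: 63.2
```

Run:
```python
from h import *
for n in('wrist','side'): c=shot(n,n+'4.png')
a=np.hstack([cv2.imread('pics/wrist4.png')[150:400,150:430],cv2.resize(cv2.imread('pics/side4.png')[180:330,260:400],(233,250))])
cv2.imwrite('pics/m4.png',cv2.resize(a,None,fx=1.5,fy=1.5))
print(env.state()['ft_force'])
```

```text
[ 0.9648962   0.12335643 -0.9137354 ]
```

View pics/m4.png

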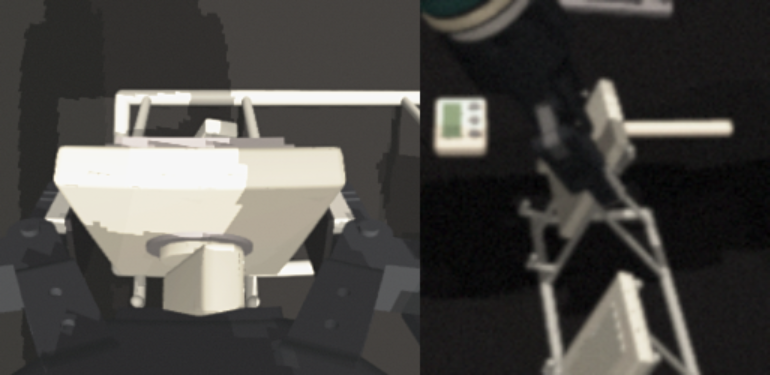

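Run:
```python
from h import *
C=capframe(); T0=tool(7.1,-120); t=np.array([530.1,151.2,80.8])
loc=C.T@(t-O); print('tcp in cap',loc)
y=np.radians(-5); Cb=np.column_stack([[-np.cos(y),-np.sin(y),0],[np.sin(y),-np.cos(y),0],[0,0,1]])
T=Cb@C.T@T0; print(np.abs(T-tool(-5,-50)).max())
for h in (60,5.5): print(np.array([480,-216,110+h])+Cb@loc)
st=env.state(); st['tcp_pos']=np.array([520.1,150.1,116.8])
delta(T,np.array([480,-216,170])+Cb@loc,st)
# sequence: rows about tilt then yaw
```

```text
tcp in cap [ 9.16659309 -0.18610624  3.46827558]
2.220446049250313e-16
[ 470.88450879 -215.01568072  173.46827558]
[ 470.88450879 -215.01568072  118.96827558]
tcp [520.1 150.1 116.8] q [ 0.16  0.48  1.23  0.02  1.95 -1.53] dp [ -49.2 -365.1   56.7] rot [  1.2 -70.  -10.6] |rot| 70.8
```

Call:
step_arm(steps=[0.4,-3,0,30,0,0,0,0.4,0,0,35,0,0,0,0.4,0,0,35,0,0,0,0.4,0,0,25,0,0,0,0.4,0,0,0,0,0,0])

```text
time_s: 4.47
tcp_pos: [518.4, 150.7, 248.1]
ee_rot: [-1.821, -2.063, 0.538]
ft_force: [-0.4, 0.2, -0.9]
gripper_width: 63.3
```

Call:
step_arm(steps=[0.4,0,-16,0,0.12,-7,-1.06,0.4,0,-16,0,0.12,-7,-1.06,0.4,0,-16,0,0.12,-7,-1.06,0.4,0,-16,0,0.12,-7,-1.06,0.4,0,-16,0,0.12,-7,-1.06,0.4,0,-16,0,0.12,-7,-1.06,0.4,0,-16,0,0.12,-7,-1.06,0.4,0,-16,0,0.12,-7,-1.06,0.4,0,-16,0,0.12,-7,-1.06,0.4,0,-16,0,0.12,-7,-1.06])

```text
time_s: 5.3
tcp_pos: [515.9, -10.1, 240.3]
ee_rot: [1.884, 1.724, 0.63]
ft_force: [0.1, 0.4, -3.0]
gripper_width: 63.2
```

Run:
```python
from h import *
delta(tool(-5,-50),np.array([470.9,-215,173.5]))
```

```text
tcp [515.9 -10.1 240.3] q [-0.15 -0.43  1.97  0.06  0.89 -1.66] dp [ -45.  -204.9  -66.8] rot [-0.   0.1  0.1] |rot| 0.2
```

Call:
step_arm(steps=[0.4,-5,-25,0,0,0,0,0.4,-5,-25,0,0,0,0,0.4,-5,-25,0,0,0,0,0.4,-6,-26,0,0,0,0,0.4,-6,-26,0,0,0,0,0.4,-6,-26,0,0,0,0,0.4,-6,-26,-20,0,0,0,0.4,-6,-26,-26,0,0,0,0.4,0,0,0,0,0,0,0.4,0,0,0,0,0,0])

```text
time_s: 6.13
tcp_pos: [470.0, -214.7, 190.9]
ee_rot: [1.896, 1.727, 0.627]
ft_force: [0.7, 0.1, -1.4]
gripper_width: 63.3
```

Run:
```python
from h import *
delta(tool(-5,-50),np.array([470.9,-215,173.5]))
for n in('wrist','side','scene'): c=shot(n,n+'5.png')
a=cv2.imread('pics/scene5.png')[110:260,100:240]; b=cv2.imread('pics/side5.png')[70:200,270:410]
cv2.imwrite('pics/s5.png',cv2.resize(a,None,fx=4,fy=4,interpolation=2));cv2.imwrite('pics/d5.png',cv2.resize(b,None,fx=4.5,fy=4.5,interpolation=2))
```

```text
tcp [ 470.  -214.7  190.9] q [-0.79 -0.34  2.01  0.52  0.97 -2.45] dp [  0.9  -0.3 -17.4] rot [-0.4 -0.4  0.2] |rot| 0.6
```

View pics/s5.png

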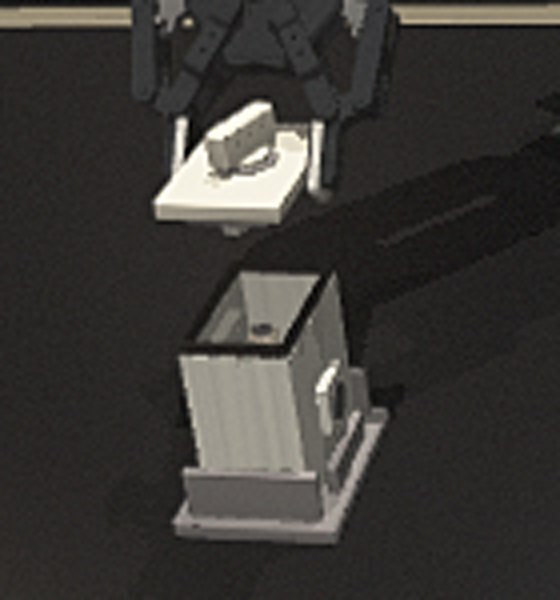

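View pics/d5.png

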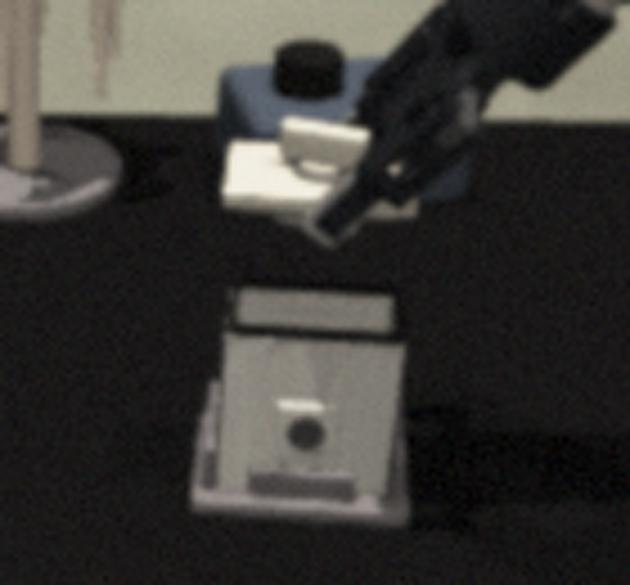

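View pics/wrist5.png

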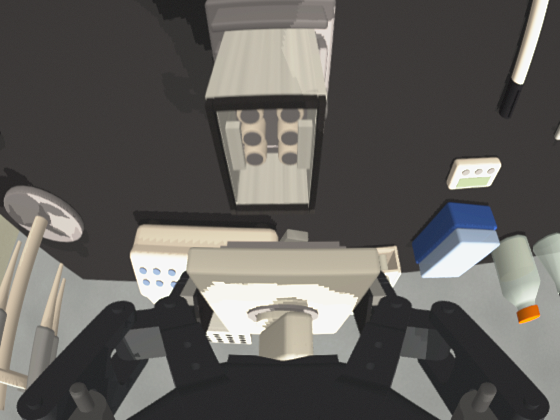

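Run:
```python
from h import *
w=load('wrist5');s=load('scene5');d=load('side5')
for p in [(207,98),(327,97),(313,208),(234,207)]: print('wb',onz(w,*p,116,True).round(1))
S=lambda x,y:(100+x/4,110+y/4); D=lambda x,y:(270+x/4.5,70+y/4.5)
for p in [(185,350),(295,352),(334,272),(240,272)]: print('sb',onz(s,*S(*p),116).round(1))
for p in [(224,328),(408,338),(230,288),(397,291)]: print('db',onz(d,*D(*p),116).round(1))
for a,b in [((155,205),(230,143)),((282,209),(222,193))]: 
    p,r=tri([ray(s,*S(*a)),ray(d,*D(*b))]); print('cap top far end',p.round(1),np.round(r,1))
a=cv2.imread('pics/wrist5.png')
cv2.imwrite('pics/w5c.png',cv2.resize(a[80:380,170:400],None,fx=3,fy=2,interpolation=2))
print([ray(w,*p,True)[1].round(4) for p in [(188,250),(380,250)]],w['origin'])
y=np.radians(-5); Cb=np.column_stack([[-np.cos(y),-np.sin(y),0],[np.sin(y),-np.cos(y),0],[0,0,1]])
loc=np.array([9.17,-.2,3.47]); o=np.array([470.9,-215,191.5])-Cb@loc
for n,c,f in(('w',w,True),('s',s,False),('d',d,False)):
    print(n,[(q,np.round(proj(c,o+Cb@q,f),1).tolist()) for q in [(49,32,0),(49,-32,0),(49,32,10),(49,-32,10),(-49,32,10),(-49,-32,10)]])
```

```text
wb [ 421.3 -243.2  116. ]
wb [ 426.8 -189.1  116. ]
wb [ 516.3 -197.3  116. ]
wb [ 509.6 -249.   116. ]
sb [ 526.  -247.4  116. ]
sb [ 528.3 -190.1  116. ]
sb [ 442.6 -185.8  116. ]
sb [ 442.2 -238.1  116. ]
db [ 524.3 -193.9  116. ]
db [ 425.8 -187.   116. ]
db [ 519.4 -238.8  116. ]
db [ 426.1 -238.9  116. ]
cap top far end [ 524.  -249.1  197.9] [0.1 0.1]
cap top far end [ 530.5 -185.1  199.1] [0.4 0.4]
[array([ 0.8296, -0.3605, -0.4264]), array([ 0.8808,  0.2176, -0.4205])] [ 336.89803244 -201.86552337  235.47864669]
w [((49, 32, 0), [182.8, 249.1]), ((49, -32, 0), [373.8, 247.5]), ((49, 32, 10), [178.8, 276.6]), ((49, -32, 10), [378.0, 275.1]), ((-49, 32, 10), [227.1, 337.2]), ((-49, -32, 10), [334.9, 336.4])]
s [((49, 32, 0), [153.9, 145.5]), ((49, -32, 0), [182.9, 146.4]), ((49, 32, 10), [153.1, 141.2]), ((49, -32, 10), [182.3, 142.1]), ((-49, 32, 10), [136.9, 161.6]), ((-49, -32, 10), [168.7, 162.8])]
d [((49, 32, 0), [360.5, 107.2]), ((49, -32, 0), [361.2, 119.2]), ((49, 32, 10), [361.1, 103.3]), ((49, -32, 10), [361.8, 115.2]), ((-49, 32, 10), [320.2, 101.2]), ((-49, -32, 10), [318.7, 112.9])]
```

View pics/w5c.png

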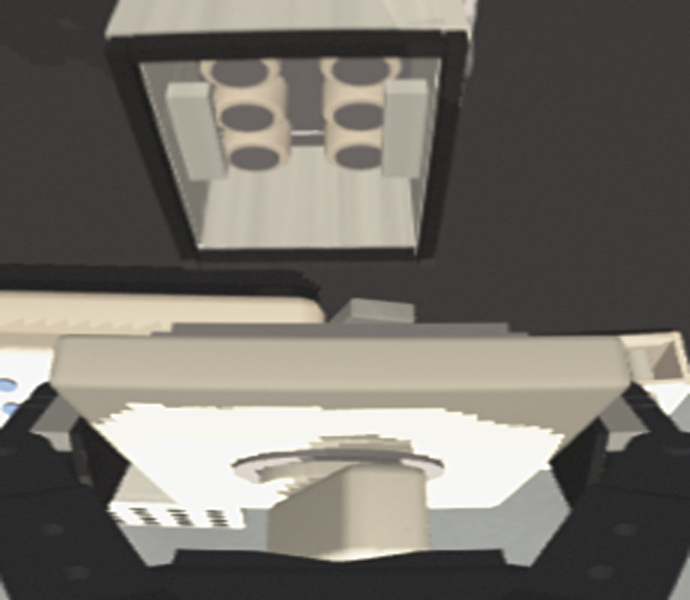

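Run:
```python
from h import *
s=load('scene5');d=load('side5')
a=cv2.imread('pics/scene5.png'); b=cv2.imread('pics/side5.png')
cv2.imwrite('pics/s5b.png',cv2.resize(a[170:205,138:190],None,fx=14,fy=14,interpolation=2))
cv2.imwrite('pics/d5b.png',cv2.resize(b[128:150,315:365],None,fx=14,fy=14,interpolation=2))
cv2.imwrite('pics/s5a.png',cv2.resize(a[130:172,132:186],None,fx=14,fy=14,interpolation=2))
cv2.imwrite('pics/d5a.png',cv2.resize(b[92:122,315:370],None,fx=14,fy=14,interpolation=2))
S=lambda x,y:(100+x/4,110+y/4); D=lambda x,y:(270+x/4.5,70+y/4.5)
for p,q in [((295,352),(224,328)),((334,272),(408,338)),((185,350),(230,288))]:
    P,r=tri([ray(s,*S(*p)),ray(d,*D(*q))]); print(P.round(1),np.round(r,1))
```

```text
[ 524.9 -191.6  115.6] [1.6 1.6]
[ 425.9 -191.   110.2] [3.2 3.2]
[ 518.4 -249.9  110.7] [0.7 0.7]
```

View pics/s5b.png

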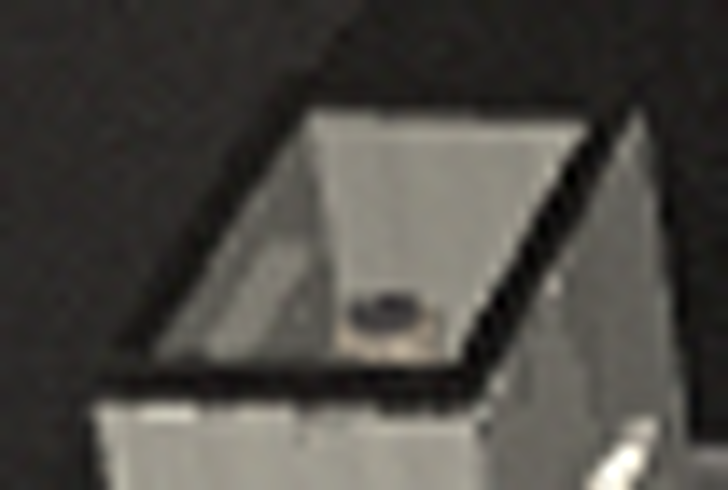

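View pics/d5b.png

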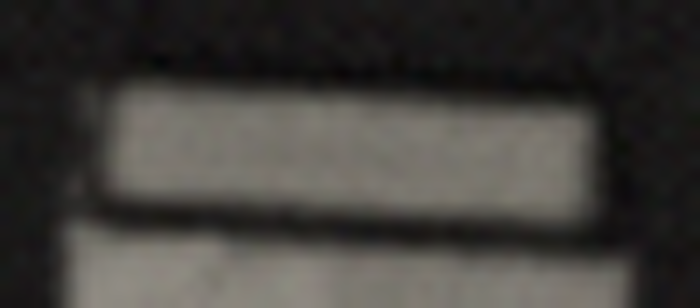

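View pics/s5a.png

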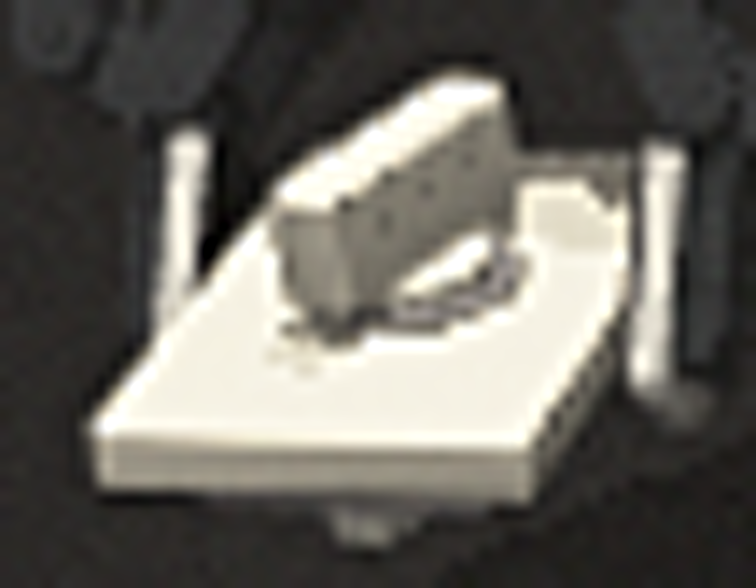

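View pics/d5a.png

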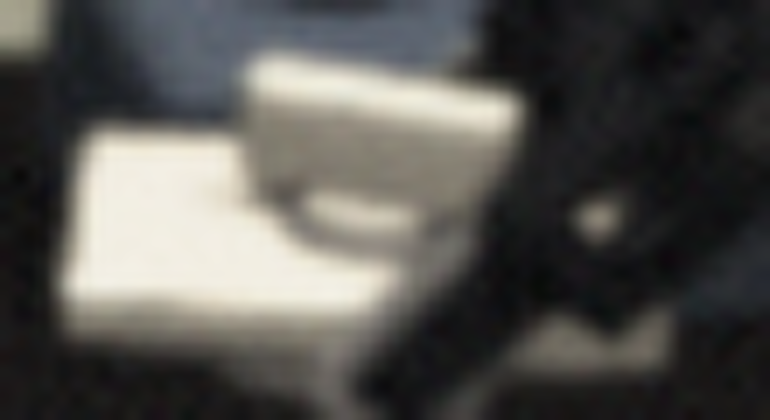

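Run:
```python
from h import *
s=load('scene5');d=load('side5')
def f(ox,oy,k=14): return lambda x,y:((x+.5)/k-.5+ox,(y+.5)/k-.5+oy)
Sb=f(138,170);Db=f(315,128);Sa=f(132,130);Da=f(315,92)
def t(n,p,q):
    P,r=tri([ray(s,*p),ray(d,*q)]); print(n,P.round(1),np.round(r,1)); return P
A=t('rim far hi',Sb(485,406),Db(65,226)); B=t('rim near hi',Sb(640,108),Db(632,254))
print(np.degrees(np.arctan2(*(B-A)[[1,0]]))-180,np.linalg.norm(B-A))
print('onz110 s',[onz(s,*Sb(*p),110).round(1) for p in [(97,406),(485,406),(640,108)]])
print('onz110 d',[onz(d,*Db(*p),110).round(1) for p in [(65,226),(632,254)]])
C=t('cap far lo top',Sa(90,425),Da(83,128)); D=t('cap far hi top',Sa(528,440),Da(64,298)); E=t('cap far hi bot',Sa(532,500),Da(68,342))
for z in (188,):
  print('s',z,[onz(s,*Sa(*p),z+10).round(1) for p in [(90,425),(528,440)]], [onz(s,*Sa(*p),z).round(1) for p in [(98,490),(532,500)]])
  print('d',[onz(d,*Da(*p),z+10).round(1) for p in [(83,128),(64,298)]],[onz(d,*Da(*p),z).round(1) for p in [(68,342),(672,372)]])
```

```text
rim far hi [ 525.6 -194.4  113.3] [0.2 0.2]
rim near hi [ 427.7 -190.3  111.1] [1.3 1.3]
-2.4106096001551407 98.01790687198849
onz110 s [array([ 520.2, -253.6,  110. ]), array([ 520.5, -195.8,  110. ]), array([ 428. , -189.8,  110. ])]
onz110 d [array([ 525.2, -200.4,  110. ]), array([ 426.6, -194.5,  110. ])]
cap far lo top [ 525.6 -249.4  201.1] [0.4 0.4]
cap far hi top [ 530.5 -186.7  200.2] [1.2 1.2]
cap far hi bot [ 529.5 -187.9  191.1] [0.5 0.5]
s 188 [array([ 518.3, -252.1,  198. ]), array([ 523.6, -188.9,  198. ])] [array([ 518.8, -252.6,  188. ]), array([ 522.4, -190. ,  188. ])]
d [array([ 525.3, -255.4,  198. ]), array([ 530.7, -188.6,  198. ])] [array([ 529.4, -193. ,  188. ]), array([ 430.3, -185.7,  188. ])]
```

Call:
step_arm(steps=[0.4,-1.5,-2,-10,0,0,0,0.4,-2,-2.5,-10,0,0,0,0.4,0,0,-10,0,0,0,0.4,0,0,-10,0,0,0,0.4,0,0,0,0,0,0,0.4,0,0,0,0,0,0,0.4,0,0,0,0,0,0])

```text
time_s: 6.87
tcp_pos: [468.8, -219.4, 155.9]
ee_rot: [1.885, 1.726, 0.628]
ft_force: [-0.1, -1.7, -1.2]
gripper_width: 62.7
```

Run:
```python
from h import *
delta(tool(-5,-50),np.array([470.9,-215,173.5]))
for n in('side','scene','wrist'): c=shot(n,n+'6.png')
a=cv2.imread('pics/scene6.png')[140:206,135:190]; b=cv2.imread('pics/side6.png')[98:155,310:372]
cv2.imwrite('pics/s6.png',cv2.resize(a,None,fx=9,fy=9,interpolation=2));cv2.imwrite('pics/d6.png',cv2.resize(b,None,fx=10,fy=10,interpolation=2))
a=cv2.imread('pics/wrist6.png')
cv2.imwrite('pics/w6c.png',cv2.resize(a[80:380,160:410],None,fx=3,fy=2,interpolation=2))
```

```text
tcp [ 468.8 -219.4  155.9] q [-0.8  -0.31  2.07  0.57  0.9  -2.53] dp [ 2.1  4.4 17.6] rot [-0.  -0.   0.1] |rot| 0.1
```

View pics/s6.png

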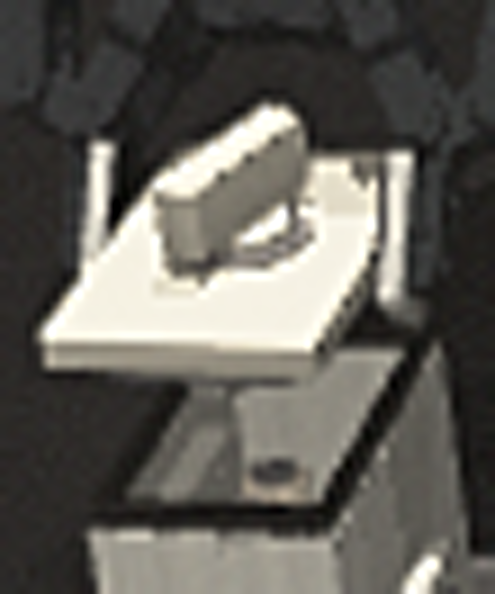

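View pics/d6.png

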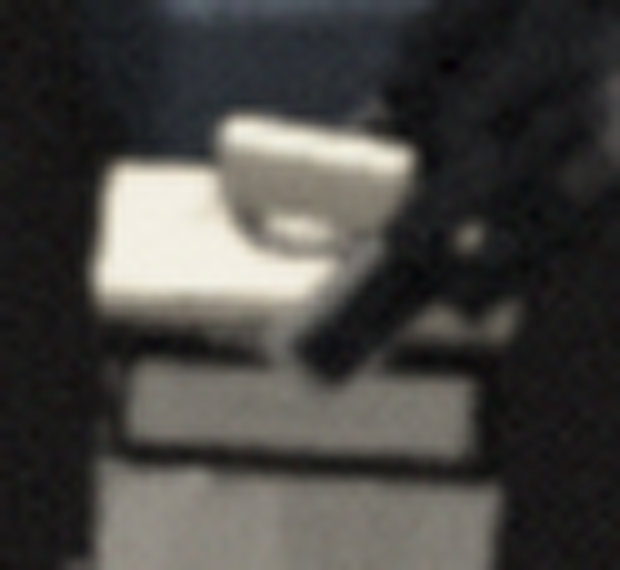

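View pics/w6c.png

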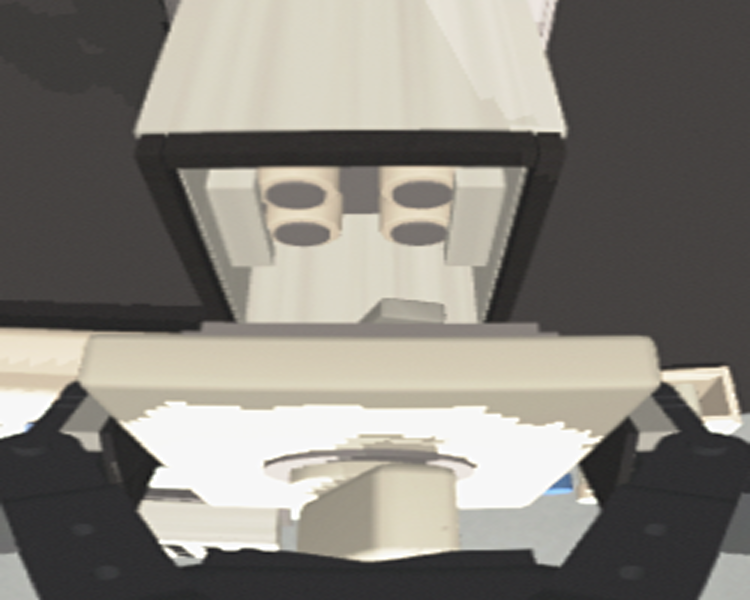

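Run:
```python
from h import *
s=load('scene6');d=load('side6')
def f(ox,oy,k): return lambda x,y:((x+.5)/k-.5+ox,(y+.5)/k-.5+oy)
S=f(135,140,9);D=f(310,98,10)
def t(n,p,q):
    P,r=tri([ray(s,*p),ray(d,*q)]); print(n,P.round(1),np.round(r,1)); return P
A=t('rim far hi',S(336,540),D(97,460)); B=t('rim near hi',S(437,345),D(500,485))
C=t('cap far lo top',S(39,338),D(104,160)); Dd=t('cap far hi top',S(315,350),D(94,300)); E=t('bot',S(318,375),D(97,330))
for z in (110,113):print('rim',z,[onz(s,*S(*p),z).round(1) for p in [(90,537),(336,540),(437,345)]],[onz(d,*D(*p),z).round(1) for p in [(97,460),(500,485)]])
# wrist: x-lateral centering
w=load('wrist6'); W=lambda x,y:((x+.5)/3-.5+160,(y+.5)/2-.5+80)
for z in (110,116): print(z,'w',[onz(w,*W(*p),z,True).round(1) for p in [(136,134),(567,134)]])
a=[onz(w,*W(*p),148,True).round(1) for p in [(88,338),(652,338)]]; print('w cap near',a)
```

```text
rim far hi [ 525.7 -195.6  111.9] [1.2 1.2]
rim near hi [ 427.8 -190.8  109.7] [1.4 1.4]
cap far lo top [ 524.8 -254.9  163.6] [0.6 0.6]
cap far hi top [ 528.3 -192.   160.1] [1.5 1.5]
bot [ 526.9 -192.4  152.5] [2. 2.]
rim 110 [array([ 522.9, -252.7,  110. ]), array([ 524.6, -195.5,  110. ]), array([ 431. , -189.5,  110. ])] [array([ 525. , -201.1,  110. ]), array([ 427.1, -192.7,  110. ])]
rim 113 [array([ 527.9, -251. ,  113. ]), array([ 529.5, -194.1,  113. ]), array([ 436.6, -188.1,  113. ])] [array([ 525.3, -195.8,  113. ]), array([ 428. , -187.6,  113. ])]
110 w [array([ 424.3, -246. ,  110. ]), array([ 429.7, -188.8,  110. ])]
116 w [array([ 418.4, -243.4,  116. ]), array([ 423.4, -190. ,  116. ])]
w cap near [array([ 438.6, -251.3,  148. ]), array([ 445.1, -181.1,  148. ])]
```

Call:
step_arm(steps=[0.4,0,0,2,0.4,5,0,0.4,0,0,2,0.4,5,0,0.4,0,0,0,0,0,0,0.4,0,0,0,0,0,0])

```text
time_s: 7.35
tcp_pos: [470.0, -219.7, 161.5]
ee_rot: [1.996, 1.833, 0.49]
ft_force: [0.3, 0.4, -1.6]
gripper_width: 62.9
```

Run:
```python
from h import *
delta(tool(-5,-60),np.array([470.9,-215,173.5]))
```

```text
tcp [ 470.  -219.7  161.5] q [-0.72 -0.24  1.94  0.35  1.03 -2.33] dp [ 0.9  4.7 12. ] rot [ 0.2  0.1 -0.1] |rot| 0.2
```

Call:
step_arm(steps=[0.4,0,-1.2,-8,0,0,0,0.4,0,0,-8,0,0,0,0.4,0,0,-6,0,0,0,0.4,0,0,0,0,0,0,0.4,0,0,0,0,0,0])

```text
time_s: 7.77
tcp_pos: [467.7, -220.1, 136.0]
ee_rot: [2.004, 1.834, 0.488]
ft_force: [-0.2, -0.3, -1.8]
gripper_width: 63.4
```

```bash
cat > look.py <<'E'
import sys
from h import *
n=sys.argv[1]
delta(tool(-5,float(sys.argv[2])),np.array([470,-220,120]))
print(env.state()['ft_force'].round(1))
for k in('side','scene','wrist'): shot(k,k+n+'.png')
a=cv2.imread(f'pics/scene{n}.png')[150:206,135:190]; b=cv2.imread(f'pics/side{n}.png')[98:155,310:372]
a=cv2.resize(a,(400,400),interpolation=2);b=cv2.resize(b,(400,400),interpolation=2)
cv2.imwrite(f'pics/m{n}.png',np.hstack([a,b]))
E
python3 look.py 7 -60
```

```text
tcp [ 467.7 -220.1  136. ] q [-0.73 -0.22  1.98  0.36  0.98 -2.35] dp [  2.3   0.1 -16. ] rot [-0.  -0.2  0.1] |rot| 0.2
[-0.2 -0.3 -1.8]
```

View pics/m7.png

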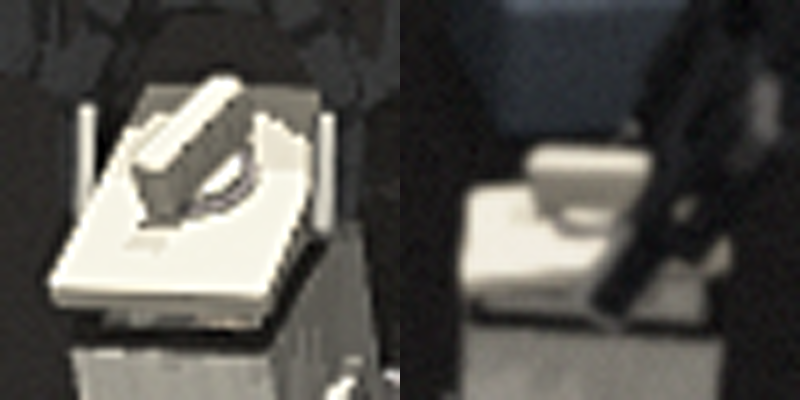

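View pics/wrist7.png

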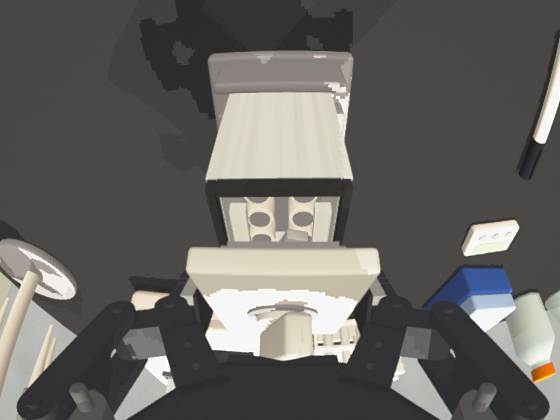

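Run:
```python
from h import *
s=load('scene7');d=load('side7')
a=cv2.imread('pics/scene7.png');b=cv2.imread('pics/side7.png');c=cv2.imread('pics/wrist7.png')
cv2.imwrite('pics/s7.png',cv2.resize(a[178:206,138:188],None,fx=14,fy=14,interpolation=2))
cv2.imwrite('pics/d7.png',cv2.resize(b[120:150,315:365],None,fx=14,fy=14,interpolation=2))
cv2.imwrite('pics/w7.png',cv2.resize(c[170:280,180:390],None,fx=3.5,fy=3.5,interpolation=2))
```

```text
(no output)
```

View pics/s7.png

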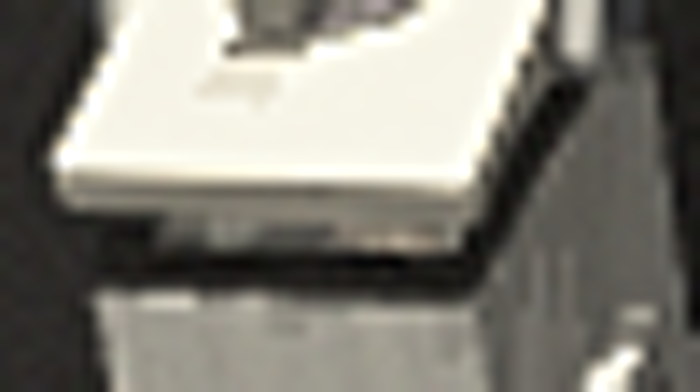

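View pics/d7.png

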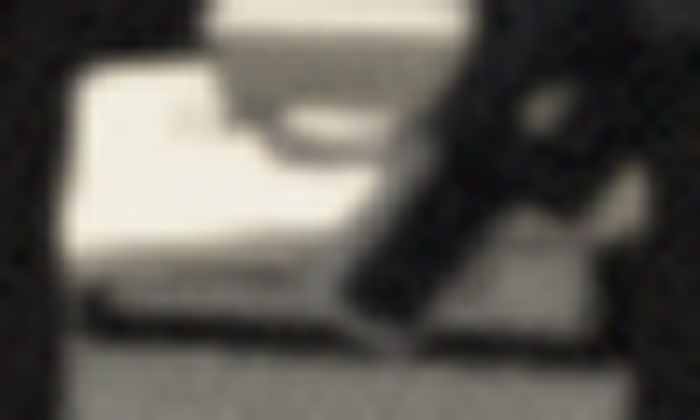

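View pics/w7.png

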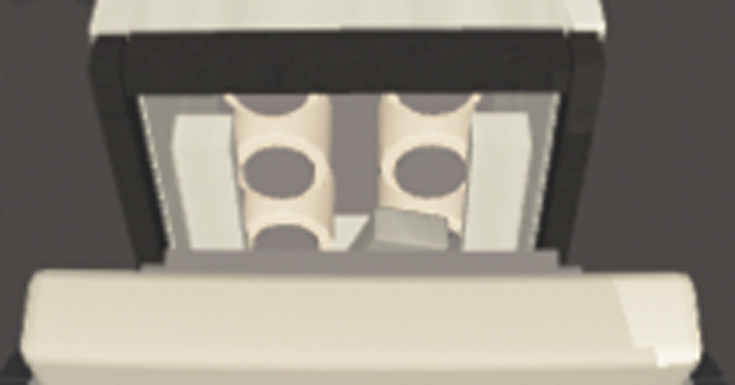

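Call:
step_arm(steps=[0.4,0,-1.2,0,0,0,0,0.4,0,0,-2,0,0,0,0.4,0,0,-2,0,0,0,0.4,0,0,-2,0,0,0,0.4,0,0,0,0,0,0,0.4,0,0,0,0,0,0], grip_force=20)

```text
time_s: 8.42
tcp_pos: [468.5, -221.7, 131.5]
ee_rot: [2.002, 1.833, 0.488]
ft_force: [-0.6, 0.3, -1.5]
gripper_width: 63.4
```

Call:
step_arm(steps=[0.4,0,0,-1.5,0,0,0,0.4,0,0,-1.5,0,0,0,0.4,0,0,0,0,0,0])

```text
time_s: 8.67
tcp_pos: [468.6, -221.8, 128.6]
ee_rot: [2.001, 1.833, 0.488]
ft_force: [-0.2, 0.5, -1.5]
gripper_width: 63.3
```

```bash
python3 look.py 8 -60
```

```text
tcp [ 468.6 -221.8  128.6] q [-0.73 -0.21  1.98  0.37  0.96 -2.36] dp [ 1.4  1.8 -8.6] rot [ 0.1 -0.1  0. ] |rot| 0.1
[-0.2  0.5 -1.5]
```

View pics/m8.png

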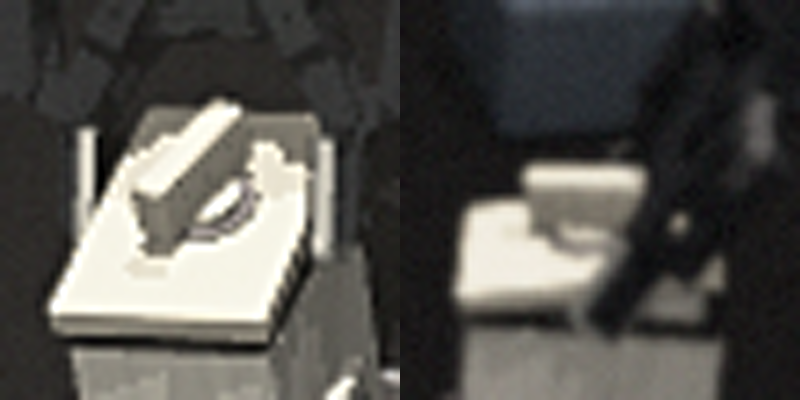

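View pics/wrist8.png

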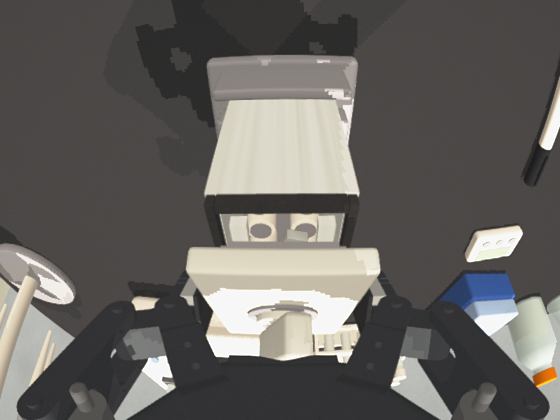

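Call:
step_arm(steps=[0.4,0,0,-1.5,0,0,0,0.4,0,0,-1.5,0,0,0,0.4,0,0,0,0,0,0])

```text
time_s: 9.07
tcp_pos: [469.2, -222.1, 126.7]
ee_rot: [2.0, 1.831, 0.489]
ft_force: [-1.9, -0.1, 2.9]
gripper_width: 63.3
```

Call:
step_arm(steps=[0.4,0,0,-1,0,0,0,0.4,0,0,-1,0,0,0,0.4,0,0,0,0,0,0])

```text
time_s: 9.32
tcp_pos: [469.3, -222.3, 125.2]
ee_rot: [1.999, 1.831, 0.489]
ft_force: [-3.3, 1.0, 7.1]
gripper_width: 63.3
```

```bash
python3 look.py 9 -60
```

```text
tcp [ 469.3 -222.3  125.2] q [-0.73 -0.2   1.99  0.37  0.95 -2.37] dp [ 0.7  2.3 -5.2] rot [0.2 0.  0.1] |rot| 0.2
[-3.3  1.   7.1]
```

View pics/m9.png

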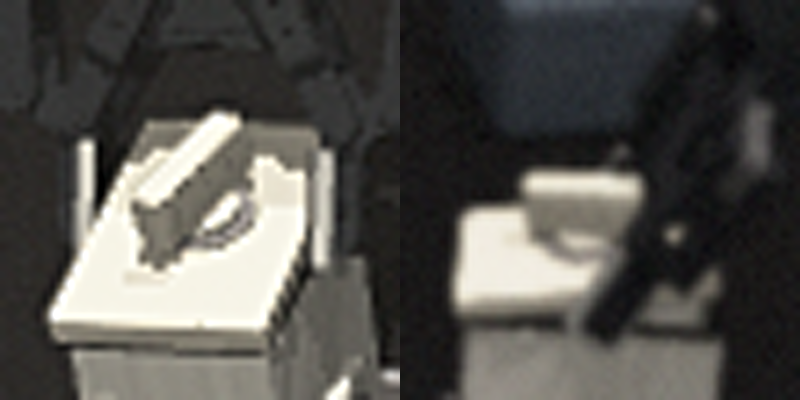

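View pics/wrist9.png

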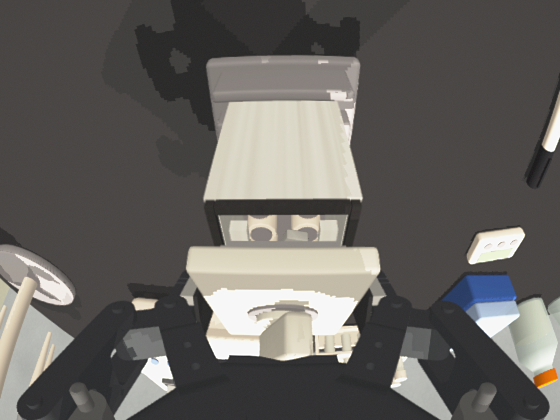

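Call:
step_arm(steps=[0.4,-0.4,0,-1,-0.2,-2.5,0,0.4,-0.4,0,-1,-0.2,-2.5,0,0.4,0,0,-1,0,0,0,0.4,0,0,0,0,0,0])

```text
time_s: 9.8
tcp_pos: [467.8, -222.0, 121.4]
ee_rot: [1.944, 1.779, 0.559]
ft_force: [-2.3, 0.6, 4.7]
gripper_width: 63.4
```

```bash
python3 look.py 10 -55
```

```text
tcp [ 467.8 -222.   121.4] q [-0.77 -0.23  2.05  0.48  0.89 -2.48] dp [ 2.2  2.  -1.4] rot [ 0.  -0.   0.1] |rot| 0.1
[-2.3  0.6  4.7]
```

View pics/m10.png

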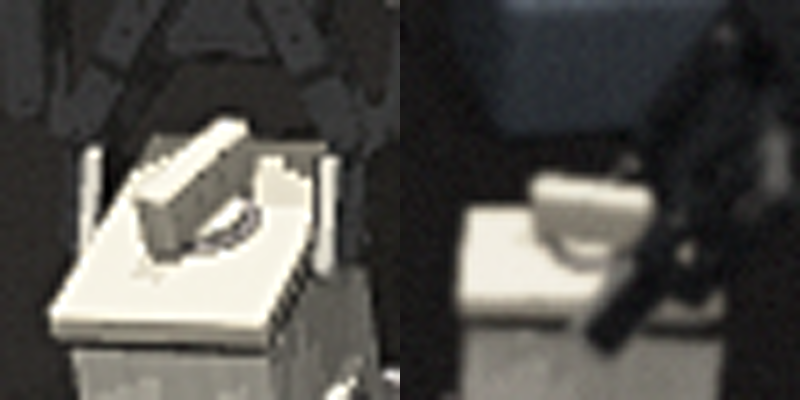

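View pics/wrist10.png

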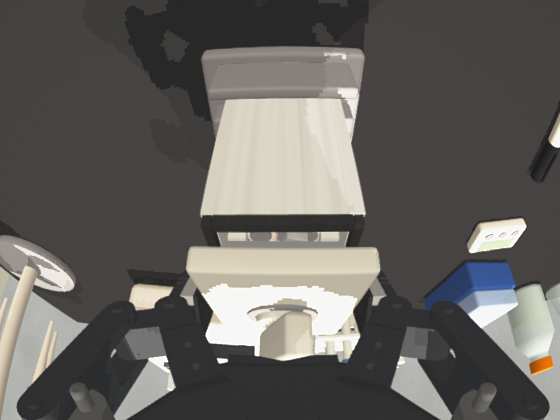

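Call:
step_arm(steps=[0.4,0,0,-1,0,0,0,0.4,0,0,-1,0,0,0,0.4,0,0,-1,0,0,0,0.4,0,0,0,0,0,0])

```text
time_s: 10.28
tcp_pos: [468.5, -222.4, 119.7]
ee_rot: [1.941, 1.779, 0.559]
ft_force: [-10.2, 1.6, 10.3]
gripper_width: 62.9
```

```bash
python3 look.py 11 -55
```

```text
tcp [ 468.5 -222.4  119.7] q [-0.77 -0.23  2.05  0.49  0.88 -2.48] dp [1.5 2.4 0.3] rot [0.2 0.  0. ] |rot| 0.2
[-10.2   1.6  10.3]
```

View pics/m11.png

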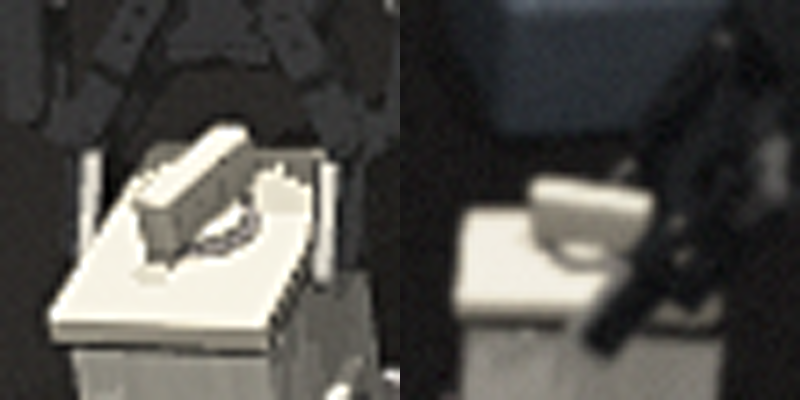

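View pics/wrist11.png

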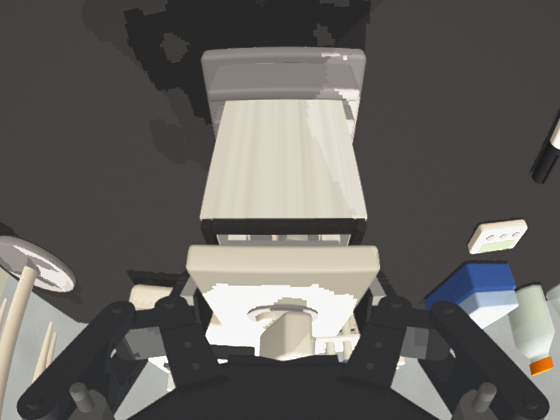

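Call:
step_arm(steps=[0.4,-1,0,0,0,0,0,0.4,-1,0,0,0,0,0,0.4,0,0,0,0,0,0])

```text
time_s: 10.68
tcp_pos: [467.6, -222.7, 120.1]
ee_rot: [1.94, 1.776, 0.561]
ft_force: [4.0, 0.2, 5.2]
gripper_width: 63.0
```

Call:
step_arm(steps=[0.4,0,0,-1,0,0,0,0.4,0,0,-1,0,0,0,0.4,0,0,0,0,0,0])

```text
time_s: 10.93
tcp_pos: [467.6, -222.7, 118.5]
ee_rot: [1.94, 1.776, 0.561]
ft_force: [-1.1, 1.4, 9.3]
gripper_width: 63.3
```

```bash
python3 look.py 12 -55
```

```text
tcp [ 467.6 -222.7  118.5] q [-0.77 -0.23  2.06  0.49  0.88 -2.49] dp [2.4 2.7 1.5] rot [0.2 0.2 0.1] |rot| 0.3
[-1.1  1.4  9.3]
```

View pics/m12.png

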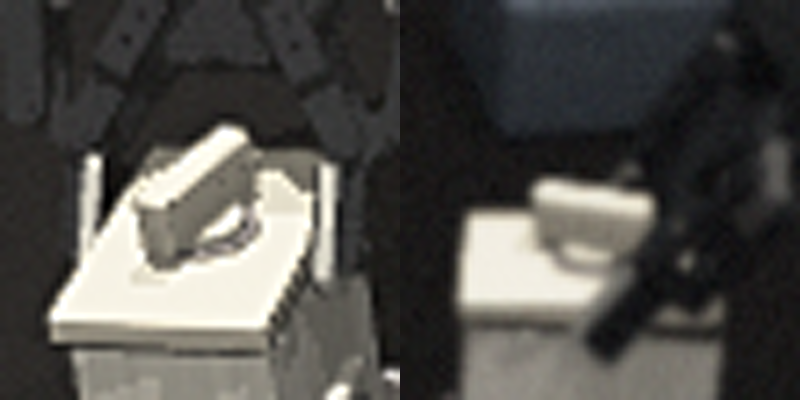

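View pics/wrist12.png

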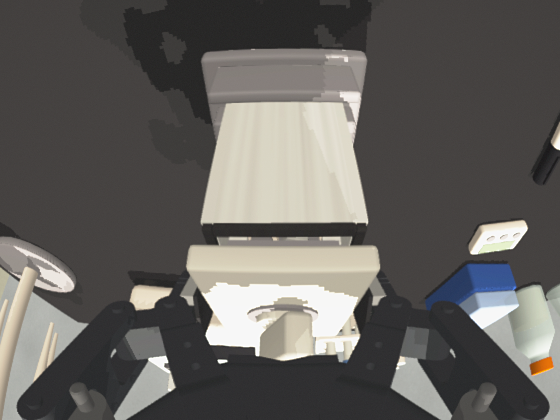

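Run:
```python
from h import *
c=cv2.imread('pics/wrist12.png')
cv2.imwrite('pics/w12.png',cv2.resize(c[200:280,180:390],None,fx=3.8,fy=3.8,interpolation=2))
```

```text
(no output)
```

View pics/w12.png

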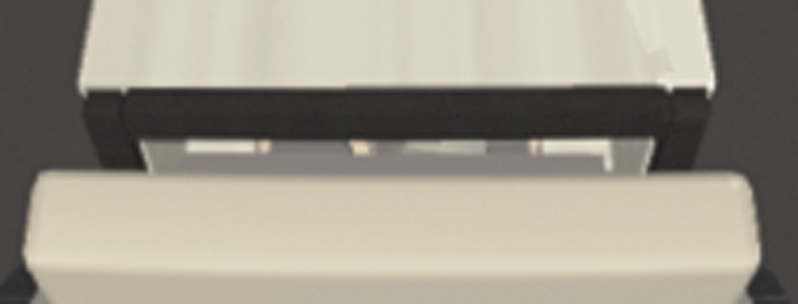

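Call:
step_arm(steps=[0.4,0,0,1,0,0,0,0.85,0,0,0,0,0,0,0.95,0,0,0,0,0,0,1,0,0,0,0,0,0,1,0,0,0,0,0,0,1,0,0,0,0,0,0])

```text
time_s: 11.58
tcp_pos: [465.2, -221.4, 115.5]
ee_rot: [1.946, 1.782, 0.559]
ft_force: [0.4, 0.4, -0.1]
gripper_width: 85.7
```

```bash
python3 look.py 13 -55
```

```text
tcp [ 465.2 -221.4  115.5] q [-0.77 -0.23  2.06  0.49  0.88 -2.49] dp [4.8 1.4 4.5] rot [-0.  -0.2  0. ] |rot| 0.2
[ 0.4  0.4 -0.1]
```

View pics/m13.png

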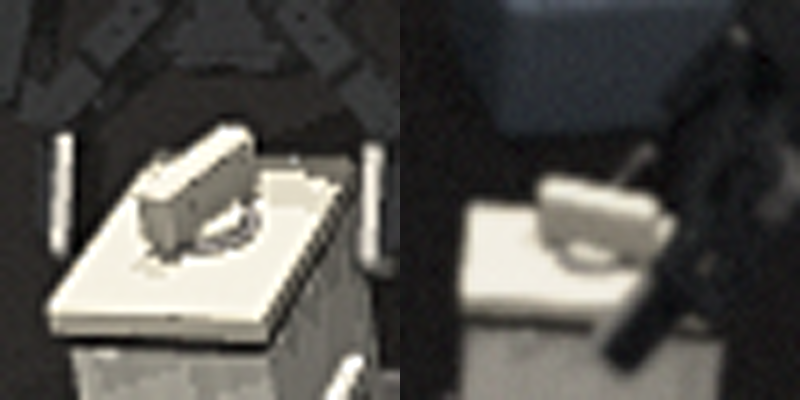

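View pics/wrist13.png

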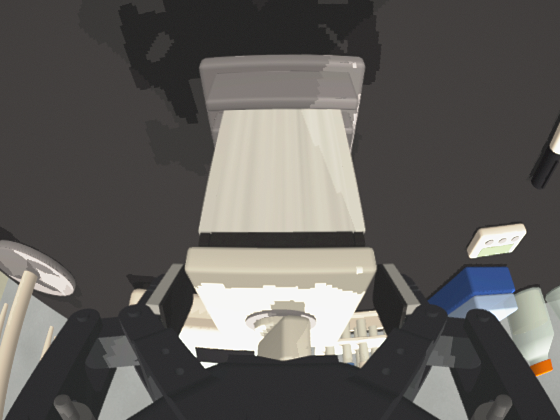

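Call:
step_arm(steps=[1,-6,0.5,8,0,0,0,1,-11,1,16,0,0,0,1,-11,1,16,0,0,0,1,-11,1,16,0,0,0,1,0,0,30,0,0,0,1,0,0,30,0.5,6,0,1,0,0,20,0.5,7,0,1,0,0,10,0.5,7,0,1,0,0,0,0.5,7,0,1,10,0,0,0.6,7,0])

```text
time_s: 12.57
tcp_pos: [436.9, -219.0, 266.3]
ee_rot: [2.303, 2.111, 0.001]
ft_force: [-0.2, -0.3, 0.4]
gripper_width: 85.1
```

```bash
python3 look.py 14 -90
```

```text
tcp [ 436.9 -219.   266.3] q [-0.58 -0.06  1.5  -0.    1.69 -2.06] dp [  33.1   -1.  -146.3] rot [ 0.7  0.7 -0. ] |rot| 1.0
[-0.2 -0.3  0.4]
```

View pics/m14.png

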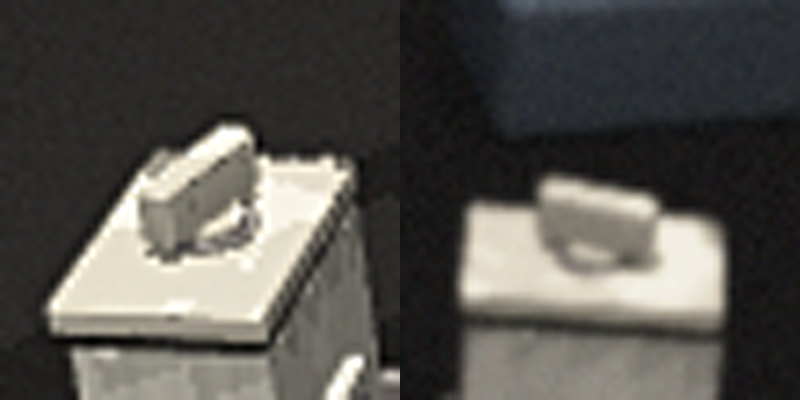

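View pics/wrist14.png

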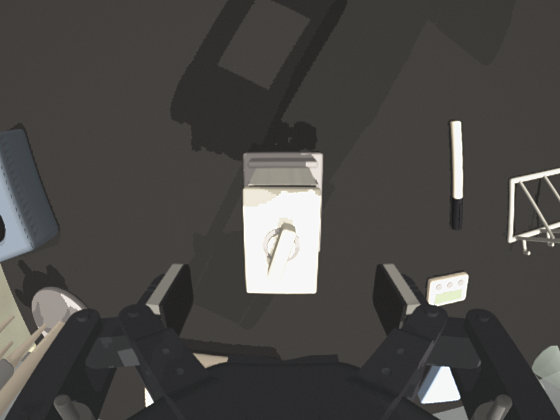

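Run:
```python
from h import *
c=cv2.imread('pics/wrist14.png'); 
cv2.imwrite('pics/w14.png',cv2.resize(c[180:300,235:330],None,fx=6,fy=6,interpolation=2))
```

```text
(no output)
```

View pics/w14.png

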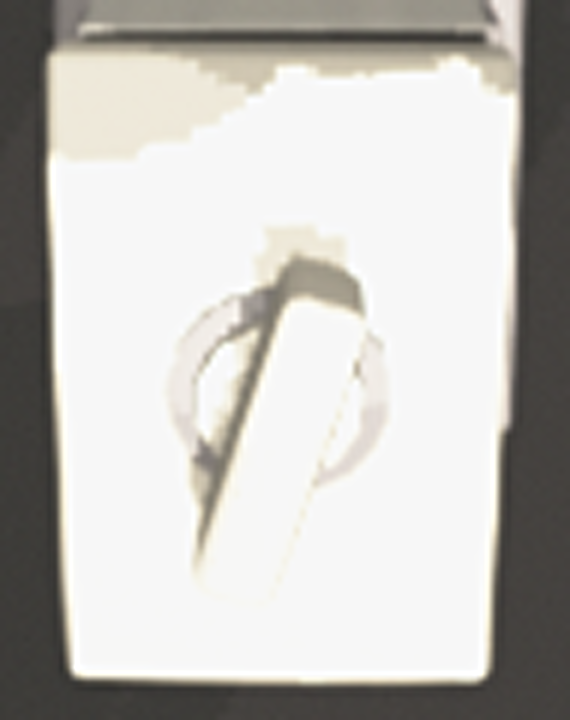

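Run:
```python
from h import *
w=load('wrist14'); W=lambda x,y:((x+.5)/6-.5+235,(y+.5)/6-.5+180)
P=[onz(w,*W(*p),149.5,True) for p in [(285,298),(365,315),(275,602),(197,577)]]
for p in P: print(p.round(1))
c=np.mean(P,0); print('c',c, 'len',np.linalg.norm(P[0]-P[3]),np.linalg.norm(P[1]-P[2]),'wid',np.linalg.norm(P[0]-P[1]))
for a,b in ((0,3),(1,2)): print('yaw',np.degrees(np.arctan2(*(P[b]-P[a])[[1,0]])))
Q=[onz(w,*W(*p),125.5,True) for p in [(48,47),(516,50),(490,682),(72,680)]]
for p in Q: print(p.round(1))
print(np.mean(Q,0),[np.degrees(np.arctan2(*(Q[b]-Q[a])[[1,0]])) for a,b in((0,3),(1,2))],np.degrees(np.arctan2(*(Q[1]-Q[0])[[1,0]]))-90)
s=load('scene14');d=load('side14')
def f(ox,oy,kx,ky): return lambda x,y:(x/kx-.5+ox,y/ky-.5+oy)
S=f(135,150,400/55,400/56);D=f(310,98,400/62,400/57)
# wing end tops
for n,a,b in [('far end lo',(143,195),(540-400,180)),('robot end',(248,130),(660-400,203)),('cap far hi top',(265,320),(460-400,305)),('cap near hi top',(350,165),(725-400,313))]:
    p,r=tri([ray(s,*S(*a)),ray(d,*D(*b))]); print(n,p.round(1),np.round(r,1))
```

```text
[ 452.3 -219.1  149.5]
[ 455.5 -209.2  149.5]
[ 495.8 -224.1  149.5]
[ 491.2 -234.1  149.5]
c [ 473.69502903 -221.62846971  149.5       ] len 41.642218695085816 43.01094956774145 wid 10.324554646129917
yaw -21.17983404627151
yaw -20.1993192003822
[ 423.1 -248.5  125.5]
[ 428.7 -186.2  125.5]
[ 526.5 -194.2  125.5]
[ 521.  -257.4  125.5]
[ 474.83645488 -221.5816048   125.5       ] [np.float64(-5.188283068568176), np.float64(-4.680756482389015)] -5.138156696468371
far end lo [ 497.  -233.   149.1] [0.5 0.5]
robot end [ 454.  -212.7  149.8] [2.2 2.2]
cap far hi top [ 526.4 -194.8  122.3] [1.4 1.4]
cap near hi top [ 428.3 -189.8  122.3] [0.4 0.4]
```

Call:
step_arm(steps=[0.6,13,-1,-20,0.5,0.8,-5,0.6,13,-1,-20,0,0,-5,0.6,12,-1,-20,0,0,-5,0.6,0,0,0,0,0,0,0.6,0,0,0,0,0,0])

```text
time_s: 13.13
tcp_pos: [473.3, -220.9, 202.0]
ee_rot: [-2.569, -1.805, 0.002]
ft_force: [-0.1, -0.0, 0.4]
gripper_width: 51.4
```

```bash
python3 look.py 15 -90
python3 - <<'E'
from h import *
delta(tool(-20,-90),[475,-222,151])
E
```

```text
tcp [ 473.3 -220.9  202. ] q [-0.54  0.04  1.52 -0.    1.58 -1.77] dp [ -3.3   0.9 -82. ] rot [-0.  -0.2 14.8] |rot| 14.8
[-0.1 -0.   0.4]
tcp [ 474.5 -221.8  205.1] q [-0.55  0.04  1.51 -0.    1.58 -1.77] dp [  0.5  -0.2 -54.1] rot [ 0.1  0.2 -0.1] |rot| 0.2
```

View pics/wrist15.png

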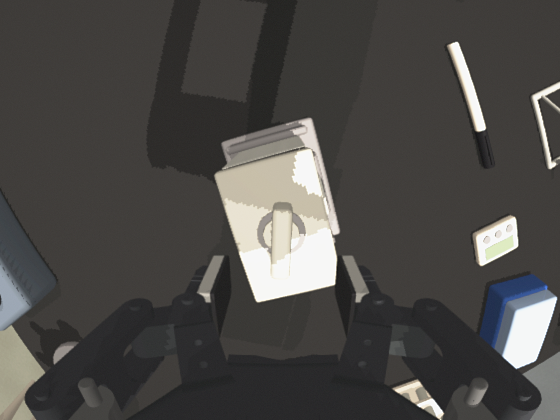

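Call:
step_arm(steps=[0.6,0,0,-15,0,0,0,0.6,0,0,-15,0,0,0,0.6,0,0,-12,0,0,0,0.6,0,0,0,0,0,0,0.6,0,0,0,0,0,0])

```text
time_s: 13.7
tcp_pos: [474.4, -221.3, 161.1]
ee_rot: [-2.572, -1.804, 0.001]
ft_force: [-0.4, -0.5, -0.0]
gripper_width: 51.1
```

Run:
```python
from h import *
for i in range(4): shot('side','side16.png'); print(env.state()['tcp_pos'].round(1))
shot('wrist','wrist16.png');shot('scene','scene16.png')
a=cv2.imread('pics/scene16.png')[130:206,120:196]; b=cv2.imread('pics/side16.png')[90:155,305:370]
a=cv2.resize(a,(400,400),interpolation=2);b=cv2.resize(b,(400,400),interpolation=2)
cv2.imwrite('pics/m16.png',np.hstack([a,b]))
delta(tool(-20,-90),[475,-222,151])
```

```text
[ 474.9 -221.6  161.8]
[ 475.2 -221.7  162.2]
[ 475.4 -221.7  162.3]
[ 475.4 -221.7  162.2]
tcp [ 475.2 -221.6  161.8] q [-0.54  0.07  1.58 -0.    1.5  -1.77] dp [ -0.2  -0.4 -10.8] rot [ 0.1  0.1 -0.1] |rot| 0.1
```

View pics/m16.png

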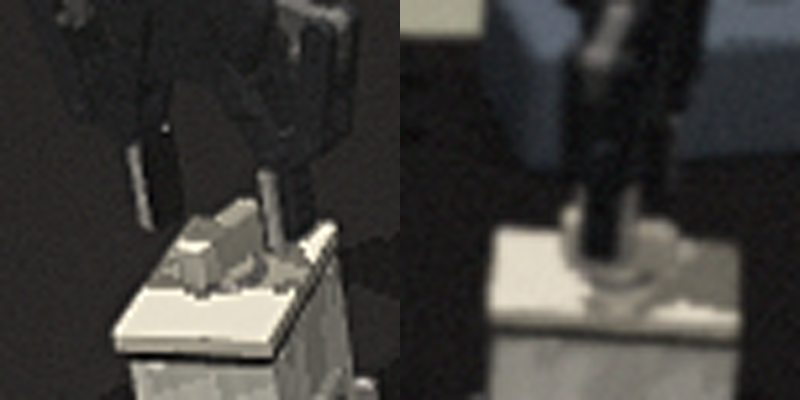

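View pics/wrist16.png

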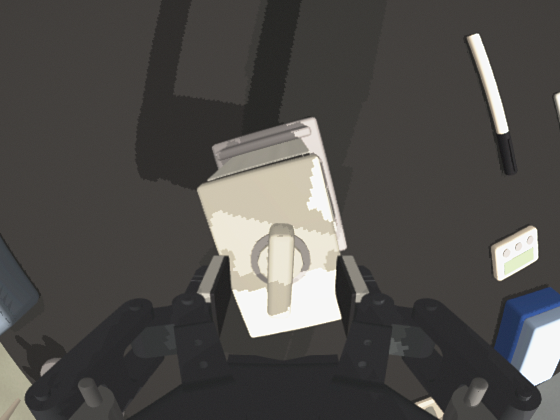

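Call:
step_arm(steps=[0.6,0,0,-10,0,0,0,0.6,0,0,0,0,0,0,0.1,0,0,0,0,0,0,0.05,0,0,0,0,0,0,0,0,0,0,0,0,0,0,0,0,0,0,0,0,0,0,0,0,0,0,0,0,0,0,0,0,0,0], grip_force=40)

```text
time_s: 14.67
tcp_pos: [474.7, -221.3, 150.9]
ee_rot: [2.572, 1.804, -0.001]
ft_force: [-0.9, -0.6, -0.6]
gripper_width: 19.4
```

```bash
python3 look.py 17 -90
```

```text
tcp [ 474.7 -221.3  150.9] q [-0.54  0.07  1.59 -0.    1.48 -1.77] dp [ -4.7   1.3 -30.9] rot [ 0.  -0.  14.9] |rot| 14.9
[-0.9 -0.6 -0.6]
```

View pics/m17.png

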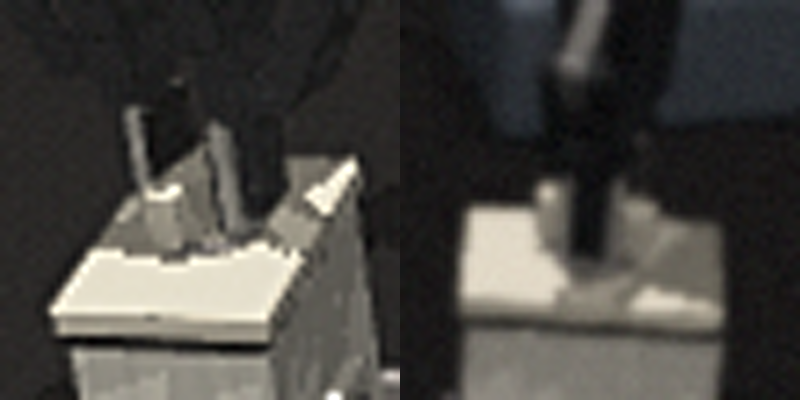

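Still closing (19 mm). Let it close fully, then firm the grip.

Call:
step_arm(steps=[0,0,0,0,0,0,0,0,0,0,0,0,0,0,0,0,0,0,0,0,0,0,0,0,0,0,0,0], grip_force=90)

```text
time_s: 15.15
tcp_pos: [474.9, -221.4, 151.5]
ee_rot: [2.571, 1.804, -0.001]
ft_force: [-3.1, 1.4, 4.7]
gripper_width: 9.7
```

Call:
step_arm(steps=[0,0,0,-1,0,0,0,0,0,0,-1,0,0,0,0,0,0,0,0,0,0])

```text
time_s: 15.4
tcp_pos: [474.9, -221.4, 150.4]
ee_rot: [2.571, 1.804, -0.001]
ft_force: [-4.0, 1.7, 8.8]
gripper_width: 9.7
```

```bash
python3 look.py 18 -90
```

```text
tcp [ 474.9 -221.4  150.4] q [-0.54  0.07  1.59 -0.    1.48 -1.77] dp [ -4.9   1.4 -30.4] rot [ 0.1  0.  14.9] |rot| 14.9
[-4.   1.7  8.8]
```

View pics/m18.png

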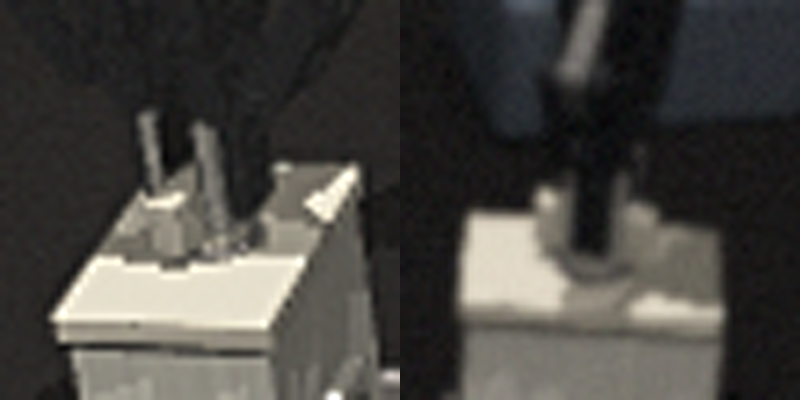

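View pics/wrist18.png

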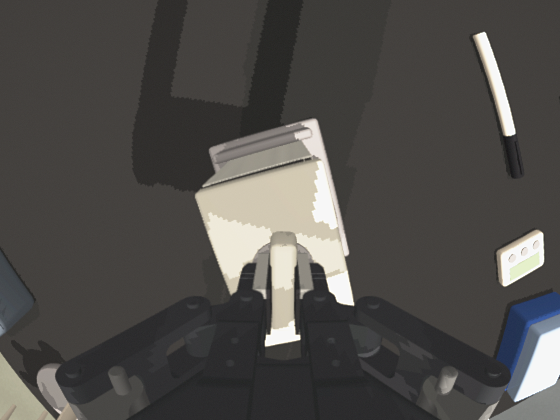

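Call:
step_arm(steps=[0,-0.5,0,-1,0,0,0,0,0,0,-1,0,0,0,0,0,0,0,0,0,0])

```text
time_s: 15.8
tcp_pos: [474.8, -221.4, 149.6]
ee_rot: [2.57, 1.803, 0.001]
ft_force: [-3.9, 3.5, 13.5]
gripper_width: 9.8
```

Call:
step_arm(steps=[0,0,0,-1,0,0,0,0,0,0,-1,0,0,0,0,0,0,0,0,0,0])

```text
time_s: 16.05
tcp_pos: [474.8, -221.4, 148.7]
ee_rot: [2.569, 1.803, 0.001]
ft_force: [-6.7, 4.7, 16.6]
gripper_width: 9.9
```

Call:
step_arm(steps=[0,-0.8,0.6,-1,0,0,0,0,0,0,-1,0,0,0,0,0,0,0,0,0,0])

```text
time_s: 16.3
tcp_pos: [474.7, -221.4, 148.0]
ee_rot: [2.567, 1.801, 0.003]
ft_force: [-6.0, 3.1, 19.4]
gripper_width: 9.9
```

Call:
step_arm(steps=[0,-0.5,0.4,-1,0,0,0,0,0,0,-1,0,0,0,0,0,0,0,0,0,0])

```text
time_s: 16.55
tcp_pos: [474.7, -221.3, 147.4]
ee_rot: [2.565, 1.8, 0.004]
ft_force: [-7.5, 3.3, 23.9]
gripper_width: 9.8
```

```bash
python3 look.py 19 -90; python3 -c "
from h import *
print(env.state()['wrist_torque'])"
```

```text
tcp [ 474.7 -221.3  147.4] q [-0.54  0.07  1.6  -0.    1.46 -1.77] dp [ -4.7   1.3 -27.4] rot [ 0.2  0.4 14.9] |rot| 14.9
[-7.5  3.3 23.9]
[0.66244117 1.23746953 0.01438044]
```

View pics/m19.png

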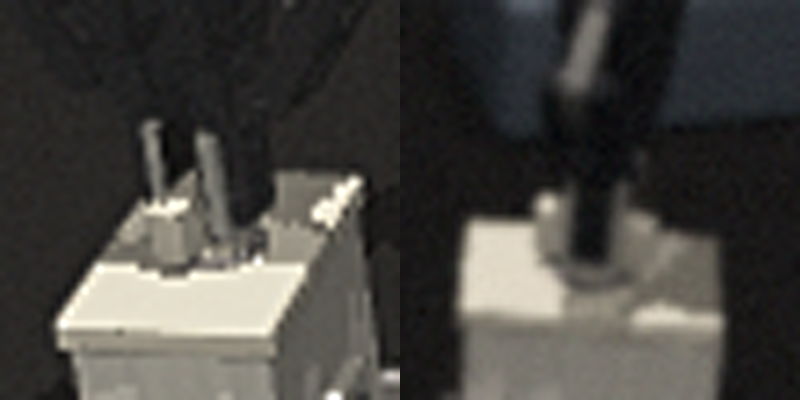

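Call:
step_arm(steps=[0,0,0,-1,0,0,0,0,0,0,-1,0,0,0,0,0,0,-1,0,0,0,0,0,0,0,0,0,0], grip_force=120)

```text
time_s: 17.03
tcp_pos: [474.7, -221.3, 147.3]
ee_rot: [2.564, 1.8, 0.004]
ft_force: [-11.7, 6.0, 34.6]
gripper_width: 9.1
```

Call:
step_arm(steps=[0,0,0,0,0,0,-4,0,0,0,0,0,0,-4,0,0,0,0,0,0,-4,0,0,0,0,0,0,0])

```text
time_s: 17.37
tcp_pos: [474.9, -221.0, 147.3]
ee_rot: [2.741, 1.519, 0.007]
ft_force: [-11.0, 7.5, 35.1]
gripper_width: 9.3
```

```bash
python3 look.py 20 -90; python3 -c "
from h import *
print(env.state()['wrist_torque'])
a=cv2.imread('pics/scene20.png')[175:206,135:190]; b=cv2.imread('pics/scene14.png')[175:206,135:190]
cv2.imwrite('pics/z20.png',np.vstack([cv2.resize(x,None,fx=10,fy=9,interpolation=2) for x in (a,b)]))"
```

```text
tcp [ 474.9 -221.   147.3] q [-0.54  0.07  1.6  -0.    1.46 -1.56] dp [ -4.9   1.  -27.3] rot [ 0.2  0.5 27. ] |rot| 27.0
[-11.    7.5  35.1]
[ 1.22779175  2.05274203 -0.00579736]
```

View pics/z20.png

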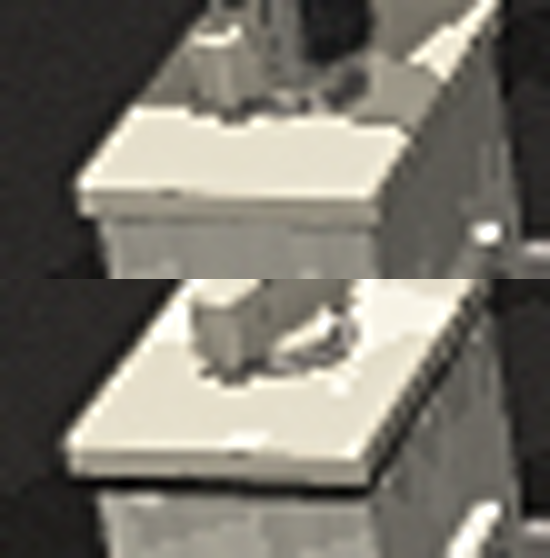

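View pics/wrist20.png

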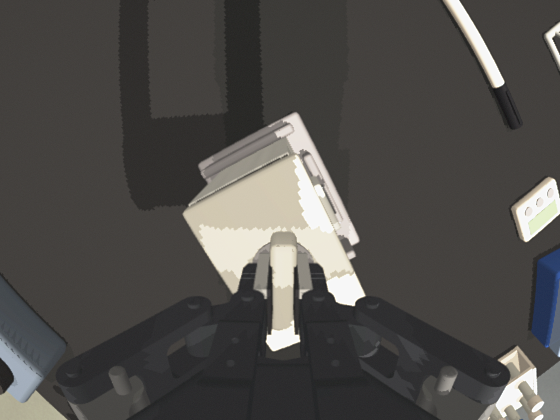

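Call:
step_arm(steps=[0,-1,0.7,0,0,0,-5,0,0,0,0,0,0,-5,0,0,0,0,0,0,-5,0,0,0,0,0,0,-5,0,0,0,0,0,0,0])

```text
time_s: 17.93
tcp_pos: [475.3, -220.4, 147.3]
ee_rot: [2.963, 1.019, 0.014]
ft_force: [-6.6, 6.6, 32.1]
gripper_width: 9.2
```

Call:
step_arm(steps=[0,0,0,0,0,0,-5,0,0,0,0,0,0,-5,0,0,0,0,0,0,-5,0,0,0,0,0,0,-5,0,0,0,0,0,0,0])

```text
time_s: 18.35
tcp_pos: [475.8, -220.2, 147.3]
ee_rot: [3.097, 0.49, 0.018]
ft_force: [-5.0, 7.3, 31.8]
gripper_width: 8.9
```

```bash
python3 look.py 21 -90; python3 -c "
from h import *
print(env.state()['wrist_torque'])"
```

```text
tcp [ 475.8 -220.2  147.3] q [-0.54  0.07  1.6   0.    1.46 -0.86] dp [ -5.8   0.2 -27.3] rot [-0.2  0.8 67. ] |rot| 67.0
[-5.   7.3 31.8]
[ 1.2426073   1.17393336 -0.05639739]
```

View pics/wrist21.png

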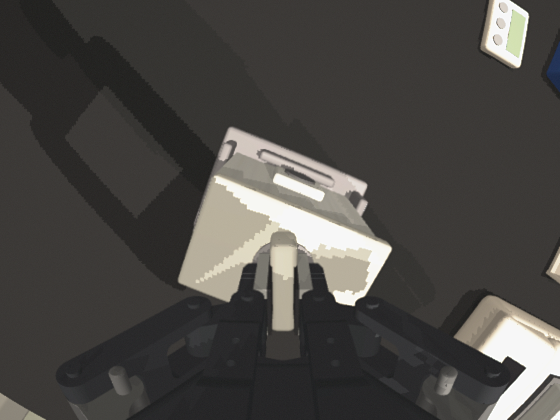

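Call:
step_arm(steps=[0,0,0,0,0,0,-5,0,0,0,0,0,0,-5,0,0,0,0,0,0,-5,0,0,0,0,0,0,-3,0,0,0,0,0,0,0])

```text
time_s: 18.92
tcp_pos: [476.4, -220.1, 147.3]
ee_rot: [3.137, 0.002, 0.022]
ft_force: [-3.8, 7.7, 30.0]
gripper_width: 9.5
```

```bash
python3 -c "
from h import *
print(env.state()['wrist_torque'],env.state()['q'][5])"
```

```text
[ 1.20430484  0.89331435 -0.05187568] -0.5443655973838886
```

Call:
step_arm(steps=[0,0,0,0,0,0,-1.5,0,0,0,0,0,0,-1,0,0,0,0,0,0,0])

```text
time_s: 19.17
tcp_pos: [476.5, -220.1, 147.3]
ee_rot: [3.137, -0.065, 0.022]
ft_force: [-2.4, 7.1, 30.6]
gripper_width: 9.1
```

```bash
python3 look.py 22 -90; python3 -c "
from h import *
print(env.state()['wrist_torque'],env.state()['q'][5])"
```

```text
tcp [ 476.5 -220.1  147.3] q [-0.54  0.07  1.6   0.    1.46 -0.5 ] dp [ -6.5   0.1 -27.3] rot [-0.4  0.8 87.4] |rot| 87.4
[-2.4  7.1 30.6]
[1.22334833 0.87503217 0.02295825] -0.5025080197289087
```

View pics/wrist22.png

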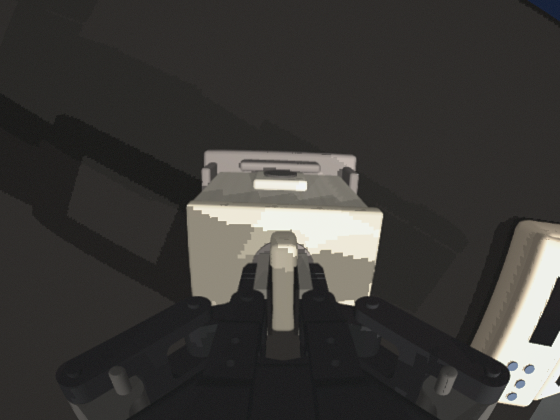

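Call:
step_arm(steps=[0,0,0,0,0,0,-1.5,0,0,0,0,0,0,-1,0,0,0,0,0,0,0])

```text
time_s: 19.57
tcp_pos: [476.5, -220.1, 147.3]
ee_rot: [3.135, -0.132, 0.022]
ft_force: [-2.5, 6.5, 30.7]
gripper_width: 9.4
```

```bash
python3 -c "
from h import *
print(env.state()['wrist_torque'],env.state()['q'][5])
delta(tool(-5,-90),[0,0,0])"
```

```text
[1.22180978 0.80271767 0.17820697] -0.4589491525267094
tcp [ 476.5 -220.1  147.3] q [-0.54  0.07  1.6   0.    1.46 -0.46] dp [-476.5  220.1 -147.3] rot [-0.4  0.8 89.8] |rot| 89.8
```

Call:
step_arm(steps=[0,0,0,1,0,0,0,0,0,0,1,0,0,0,0,0,0,1,0,0,0,0,0,0,1,0,0,0,0,0,0,0,0,0,0])

```text
time_s: 19.98
tcp_pos: [476.4, -220.1, 147.7]
ee_rot: [3.136, -0.132, 0.02]
ft_force: [2.0, 3.2, 16.6]
gripper_width: 9.4
```

Call:
step_arm(steps=[0,0,0,1,0,0,0,0,0,0,1,0,0,0,0,0,0,1,0,0,0,0,0,0,0,0,0,0])

```text
time_s: 20.32
tcp_pos: [476.3, -220.1, 149.2]
ee_rot: [3.136, -0.132, 0.019]
ft_force: [4.6, 3.5, 11.2]
gripper_width: 9.0
```

Call:
step_arm(steps=[0,0,0,1,0,0,0,0,0,0,1,0,0,0,0,0,0,1,0,0,0,0,0,0,0,0,0,0])

```text
time_s: 20.65
tcp_pos: [475.5, -220.2, 150.8]
ee_rot: [3.137, -0.133, 0.015]
ft_force: [4.6, 1.3, 7.1]
gripper_width: 9.5
```

```bash
python3 look.py 23 -90; python3 -c "
from h import *
print(env.state()['wrist_torque'],env.state()['q'][5])"
```

```text
tcp [ 475.5 -220.2  150.8] q [-0.54  0.07  1.6   0.    1.47 -0.46] dp [ -5.5   0.2 -30.8] rot [-0.3  0.5 89.9] |rot| 89.9
[4.6 1.3 7.1]
[ 0.17922748 -0.55111347  0.0478333 ] -0.4591039743572037
```

View pics/m23.png

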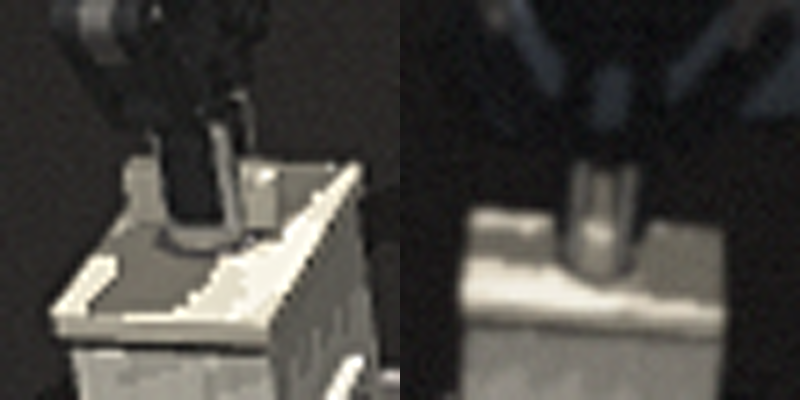

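Call:
step_arm(steps=[0,0,0,1,0,0,0,0,0,0,0,0,0,0,0,0,0,0,0,0,0])

```text
time_s: 21.05
tcp_pos: [475.4, -220.2, 151.0]
ee_rot: [3.137, -0.133, 0.014]
ft_force: [5.1, 0.7, 5.5]
gripper_width: 9.2
```

Call:
step_arm(steps=[0,0,0,1,0,0,0,0,0,0,1,0,0,0,0,0,0,0,0,0,0])

```text
time_s: 21.3
tcp_pos: [475.3, -220.2, 151.1]
ee_rot: [3.137, -0.133, 0.013]
ft_force: [7.9, 0.2, -2.4]
gripper_width: 9.3
```

Call:
step_arm(steps=[0.3,0,0,0,0,0,0,0.6,0,0,0,0,0,0,0.6,0,0,0,0,0,0,0.6,0,0,0,0,0,0,0.6,0,0,0,0,0,0,0.6,0,0,0,0,0,0])

```text
time_s: 21.8
tcp_pos: [471.8, -219.6, 150.6]
ee_rot: [-3.138, 0.134, 0.001]
ft_force: [0.8, 0.5, -0.5]
gripper_width: 51.0
```

Call:
step_arm(steps=[0.6,0,0,10,0,0,0,0.6,0,0,20,0,0,0,0.6,0,0,30,0,0,0,0.6,0,0,30,0,0,0,0.6,-20,0,30,0,0,0,0.6,-20,0,0,0,0,0,0.6,0,0,0,0,0,0])

```text
time_s: 22.38
tcp_pos: [430.9, -220.3, 275.3]
ee_rot: [3.135, -0.136, 0.007]
ft_force: [0.2, 0.1, -1.2]
gripper_width: 51.8
```

```bash
python3 look.py 24 -90
python3 - <<'E'
from h import *
c=cv2.imread('pics/wrist24.png'); a=cv2.imread('pics/scene24.png')[165:206,135:190]
cv2.imwrite('pics/z24.png',cv2.resize(a,None,fx=12,fy=12,interpolation=2))
E
```

```text
tcp [ 430.9 -220.3  275.3] q [-0.59 -0.07  1.48 -0.    1.72 -0.5 ] dp [  39.1    0.3 -155.3] rot [-0.   0.4 90. ] |rot| 90.0
[ 0.2  0.1 -1.2]
```

View pics/m24.png

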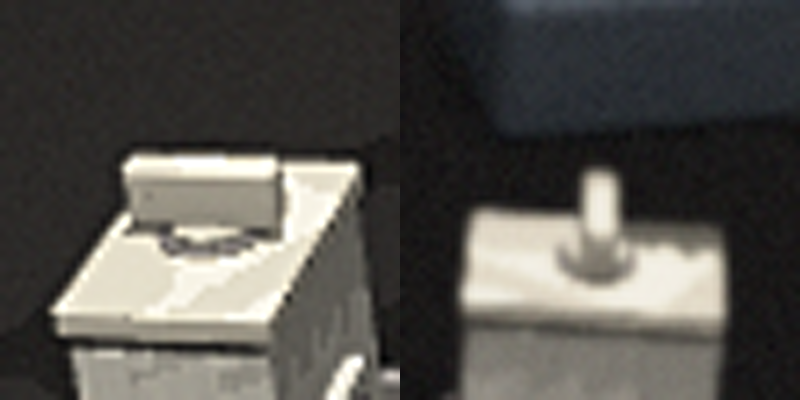

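View pics/z24.png

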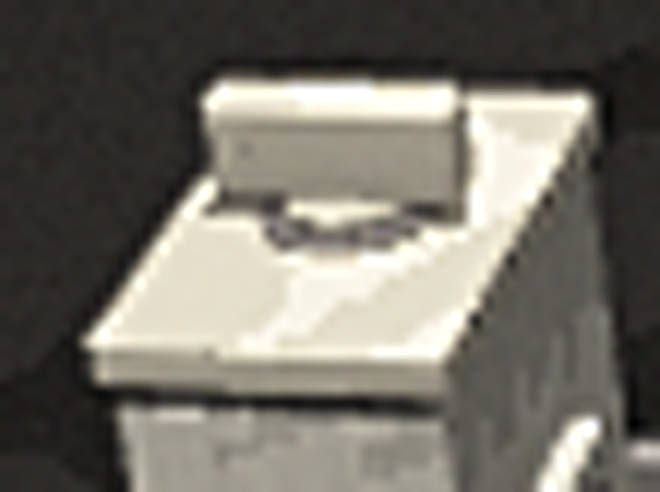

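View pics/wrist24.png

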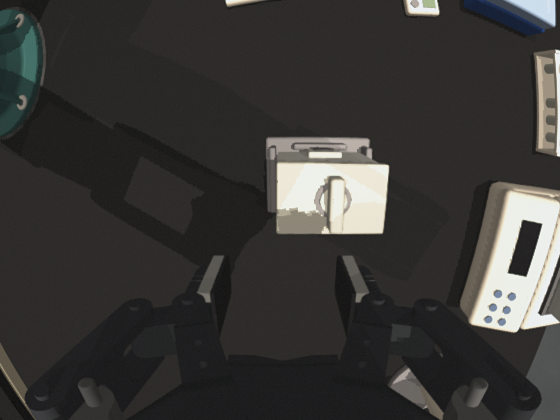

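Run:
```python
from h import *
c=cv2.imread('pics/wrist24.png')
cv2.imwrite('pics/w24.png',cv2.resize(c[140:245,255:400],None,fx=5.4,fy=5.4,interpolation=2))
```

```text
(no output)
```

View pics/w24.png

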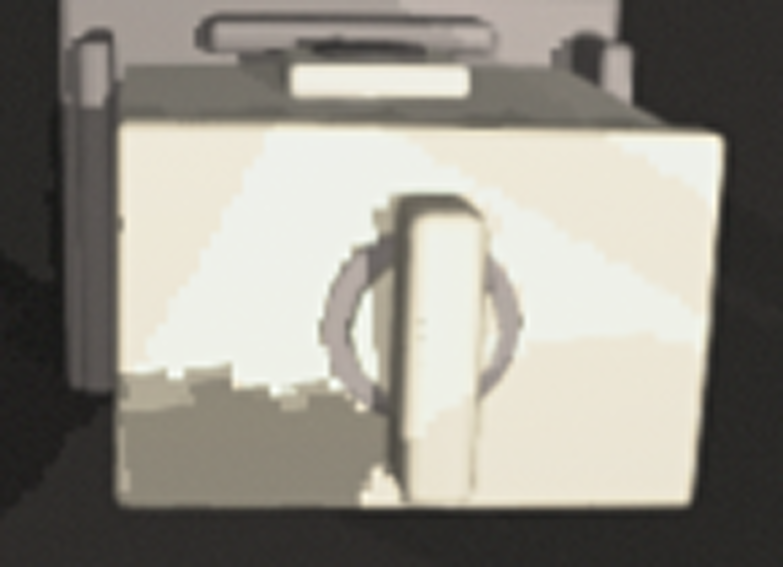

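Run:
```python
from h import *
w=load('wrist24'); W=lambda x,y:((x+.5)/5.4-.5+255,(y+.5)/5.4-.5+140)
Q=[onz(w,*W(*p),123.5,True) for p in [(118,122),(724,135),(692,506),(117,503)]]
P=[onz(w,*W(*p),147.5,True) for p in [(411,213),(485,216),(472,500),(408,498)]]
print(np.mean(Q,0).round(1),np.mean(P,0).round(1))
an=lambda a,b:np.degrees(np.arctan2(*(b-a)[[1,0]])).round(1)
print('cap',an(Q[0],Q[1]),an(Q[3],Q[2]),'wing',an(P[0],P[3]),an(P[1],P[2]),np.linalg.norm(P[0]-P[3]))
for q in Q+P: print(q.round(1))
```

```text
[ 475.2 -219.8  123.5] [ 475.1 -219.2  147.5]
cap -5.4 -5.7 wing -93.2 -94.5 43.29446198371482
[ 430.1 -184.1  123.5]
[ 526.  -193.1  123.5]
[ 520.5 -255.8  123.5]
[ 424.2 -246.1  123.5]
[ 471.2 -197.   147.5]
[ 481.9 -198.2  147.5]
[ 478.5 -241.4  147.5]
[ 468.8 -240.2  147.5]
```

```bash
python3 -c "
from h import *
print(env.hand_in()); print(env.state()['time_s'])"
```

```text
the job is handed in; nothing more can be done
None
the job is handed in; nothing more can be done
```

The cap is on the bucket, turned to its stop and locked, and I handed the job in at about 22.4 s of the 69 s allowed. The hand-in gives no verdict, so this rests on my own checks.

**What I did:** I took the cap from the rack by its long edges and lowered it onto the bucket about 5–10 degrees nose-down, because keeping it level would have pushed joint 6 close to its limit. I let go and confirmed in the pictures that it had seated. Then I gripped the wing, pressed to about 30–35 N, which is hard on the rim, and turned it clockwise until the wrist torque rose to 0.18 N m. I let up, released and backed away.

**Last checks:**
- **Height:** the tool rose about 3.8 mm from the hard rim. It then stayed put while the force went from +5.5 N to −2.4 N, so the tongue is caught. This puts the underside roughly 3.5–3.8 mm above the rim.
- **Wing angle:** the wrist picture gives 88 ± 2 degrees to the cap, against the stop at 86.
- **Squareness:** the cap's yaw is about −5.5 degrees and the bucket's is −3.5 to −5. The centres agree to about 2 mm.
- **Clear of the cap:** the fingers are open, the tool is about 125 mm above its grip height, and there is no real contact force.
- **Bystanders:** nothing touched them on the way. I did not re-measure their positions.

**Where things disagreed:**
- The cameras differed by up to about 15 mm on the bucket's x position, so I aligned the cap by comparing it with the bucket in the same picture.
- During lowering the cap's spigot briefly pressed on the far wall with about 10 N. I moved the cap back 2 mm and that cleared it.
- The gripper read 9–10 mm on the 12 mm wing, which I put down to the pads giving under load.

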